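# Change the reels on a wire pay-off stand and bring its guide rings round to the stop

## Task

Change the wire reels on the pay-off stand: stand the empty reels in the grey tray, and drop every full reel into a bay of its own with both spindle ends fully down in their slots. Only when all the reels are changed, slide the two parked guide rings along the bent rail, round both corners, until the first is up against the stop at the far end and the second up against the first. Leave the other things on the bench where they are.

Things in the scene. Friction and masses are not known exactly. Their poses are not given: they have to be found in the camera images.
- stand: Pay-off stand, fixed: plywood base 162 x 414 x 8 mm (x -55..107, y -286..128 mm) with two upright steel plates along y, 238 x 5 mm, at x = -30.5 and +30.5 mm, tops 58 mm above the bench, three open slots in each. Origin on the bench under the middle bay; x away from the operator, along the spindles, y to the left along the row, z up.
- bay_1 (a point): Leftmost bay: middle of a spindle that rests on the bottoms of this bay's two slots, 45 mm above the bench; axes as the stand's. Slots are 10.5 mm wide, bottoms 41 mm above the bench; their mouths flare at 45 degrees from 50 mm up to 26 mm wide at the plate top (58 mm).
- bay_2 (a point): Middle bay, 74 mm from its neighbours; as bay_1.
- bay_3 (a point): Rightmost bay (smallest y in the stand's frame); as bay_1.
- tray: Open grey tray for empty reels, loose on the bench, 0.7 kg, 130 x 216 x 34 mm outside, walls and floor about 4 mm, long side along its y. Origin under its middle, on the bench. Three reels fit in it standing side by side, spindles along the tray's x, at y = -69, 0 and +69 mm.
- full_1: Full reel (2 or 3 are there), 0.25 kg, wound with copper wire nearly to the rim. Origin in its middle on the spindle axis, x = spindle. Two eight-sided flanges, 66 mm over corners, 61 over flats, flat outer faces 38 mm apart: grip these from above, over the spindle. Fixed spindle 8 mm dia, 84 mm long (23 mm out of each flange). On the bench it stands on flange flats, spindle level 30.5 mm up.
- full_2: Full reel, same as full_1.
- full_3: Full reel, same as full_1.
- empty_1: Empty reel (2 or 3 are there), only a bare 22 mm core between its flanges, 0.09 kg; otherwise the size, origin and axes of full_1. If present it starts seated in bay 1.
- empty_2: Empty reel (2 or 3 are there), only a bare 22 mm core between its flanges, 0.09 kg; otherwise the size, origin and axes of full_1. If present it starts seated in bay 2.
- empty_3: Empty reel (2 or 3 are there), only a bare 22 mm core between its flanges, 0.09 kg; otherwise the size, origin and axes of full_1. If present it starts seated in bay 3.
- guide_ring_1: Guide ring (of two, the one farther along) threaded loosely on the rail, aluminium, 80 g: 38 mm outside, 20 mm bore, 24 mm long along its y (the rail's direction), flat cheeks 40 mm apart along its x: grip these from above. A small white wire eye hangs to 52 mm below its middle. Origin in the middle of the bore; hanging freely this is 5 mm below the rail's axis. It slides easily.
- guide_ring_2: The second guide ring, same as guide_ring_1, behind it on the rail. When it touches guide_ring_1 their middles are 24 mm apart. The rings can neither come off the rail nor pass each other.
- rail_park (a point): On the rail axis at (75, 34) mm in the stand's frame: middle of a ring touching the parked end's collar. The rail is a 10 mm round bar, its axis level, 112 mm above the bench: from a foot behind bay 1 along the stand's -y to corner 1, along -x to corner 2, along -y to the stop. The rings start within 110 mm of here on the first straight. Axes as the stand's.
- rail_corner_1 (a point): Where the axes of the rail's first and second straights cross : (75, -137) mm in the stand's frame; the bend is a level right angle rounded with 30 mm radius on the axis. Axes as the stand's.
- rail_corner_2 (a point): Where the axes of the second and third straights cross: (0, -137) mm in the stand's frame; a right angle the other way, 30 mm radius. Axes as the stand's.
- rail_stop (a point): On the axis of the last straight, 86 mm from corner 2: middle of guide_ring_1 when its end touches the stop, a dark fixed clamp collar 25 mm in diameter whose face is 12 mm beyond this point along -y. Axes as the stand's.
- driver_2: Bystander: screwdriver, 145 mm long, on the bench behind the stand. Origin under its middle.
- connector_3: Bystander: round olive plug connector, 32 mm long, behind the stand. Origin under its middle.

How it is judged:
On the way, in this order (a step that is already met when the one before it is completed fails the run):
1. every empty reel is in the tray and every full reel is seated in a bay (((x of full_1 in the frame of bay_1 between -0.009 and 0.009 m and y of full_1 in the frame of bay_1 between -0.004 and 0.004 m and z of full_1 in the frame of bay_1 between -0.003 and 0.003 m and angle between the x axis of full_1 and the x axis of stand, either way round below 0.07 rad) or (x of full_1 in the frame of bay_2 between -0.009 and 0.009 m and y of full_1 in the frame of bay_2 between -0.004 and 0.004 m and z of full_1 in the frame of bay_2 between -0.003 and 0.003 m and angle between the x axis of full_1 and the x axis of stand, either way round below 0.07 rad) or (x of full_1 in the frame of bay_3 between -0.009 and 0.009 m and y of full_1 in the frame of bay_3 between -0.004 and 0.004 m and z of full_1 in the frame of bay_3 between -0.003 and 0.003 m and angle between the x axis of full_1 and the x axis of stand, either way round below 0.07 rad)) and ((x of full_2 in the frame of bay_1 between -0.009 and 0.009 m and y of full_2 in the frame of bay_1 between -0.004 and 0.004 m and z of full_2 in the frame of bay_1 between -0.003 and 0.003 m and angle between the x axis of full_2 and the x axis of stand, either way round below 0.07 rad) or (x of full_2 in the frame of bay_2 between -0.009 and 0.009 m and y of full_2 in the frame of bay_2 between -0.004 and 0.004 m and z of full_2 in the frame of bay_2 between -0.003 and 0.003 m and angle between the x axis of full_2 and the x axis of stand, either way round below 0.07 rad) or (x of full_2 in the frame of bay_3 between -0.009 and 0.009 m and y of full_2 in the frame of bay_3 between -0.004 and 0.004 m and z of full_2 in the frame of bay_3 between -0.003 and 0.003 m and angle between the x axis of full_2 and the x axis of stand, either way round below 0.07 rad)) and ((x of full_3 in the frame of bay_1 between -0.009 and 0.009 m and y of full_3 in the frame of bay_1 between -0.004 and 0.004 m and z of full_3 in the frame of bay_1 between -0.003 and 0.003 m and angle between the x axis of full_3 and the x axis of stand, either way round below 0.07 rad) or (x of full_3 in the frame of bay_2 between -0.009 and 0.009 m and y of full_3 in the frame of bay_2 between -0.004 and 0.004 m and z of full_3 in the frame of bay_2 between -0.003 and 0.003 m and angle between the x axis of full_3 and the x axis of stand, either way round below 0.07 rad) or (x of full_3 in the frame of bay_3 between -0.009 and 0.009 m and y of full_3 in the frame of bay_3 between -0.004 and 0.004 m and z of full_3 in the frame of bay_3 between -0.003 and 0.003 m and angle between the x axis of full_3 and the x axis of stand, either way round below 0.07 rad)) and x of empty_1 in the frame of tray between -0.06 and 0.06 m and y of empty_1 in the frame of tray between -0.103 and 0.103 m and z of empty_1 in the frame of tray between 0 and 0.055 m and x of empty_2 in the frame of tray between -0.06 and 0.06 m and y of empty_2 in the frame of tray between -0.103 and 0.103 m and z of empty_2 in the frame of tray between 0 and 0.055 m and x of empty_3 in the frame of tray between -0.06 and 0.06 m and y of empty_3 in the frame of tray between -0.103 and 0.103 m and z of empty_3 in the frame of tray between 0 and 0.055 m), for 0.2 s.
2. both guide rings have been slid round, the first to the stop, the second up to the first (y of guide_ring_1 in the frame of rail_stop between -0.006 and 0.006 m and y of guide_ring_2 in the frame of rail_stop between 0.018 and 0.034 m and x of guide_ring_1 in the frame of rail_stop between -0.012 and 0.012 m and x of guide_ring_2 in the frame of rail_stop between -0.012 and 0.012 m), for 0.2 s.
At the end, for the whole second after the job is handed in: Full reels: middle within 3 mm of the bay point in height, 4 mm along the row, 9 mm along the spindle, spindle within 4 degrees. Empty reels: middles inside the tray, under 55 mm high. Ring 1 within 6 mm of touching the stop, ring 2 within 10 mm of touching ring 1 there. All at rest (all of step 1 and all of step 2 and linear speed of each of full_1, full_2, full_3, empty_1, empty_2, empty_3, guide_ring_1, guide_ring_2 below 0.02 m/s).
It fails at once if a bystander (screwdriver, connector) is pushed more than 40 mm away (distance of any of driver_2, connector_3 from where it was at the start of the episode above 0.04 m).
Of full_1, full_2, full_3 only 2 to 3 are there at a start; the rules pass over those that are not, and their reading is None.
Of empty_1, empty_2, empty_3 only 2 to 3 are there at a start; the rules pass over those that are not, and their reading is None.
At some moment in a run one of tray may be knocked a few centimetres aside while the robot is not near it.
Once in a run the grip may slacken for a moment while it holds something.
It also fails if it takes over 210 s, if anything falls off the work surface, if the arm or the gripper's body presses on something with over 40 N, if the wrist force passes 120 N, or if a joint passes its speed limit or range.

## Robot

A 7-joint arm with a two-finger parallel gripper is mounted at the origin on a cart in front of the work surface, level with it; the furniture and walls round the work are solid. World frame = base frame: x ahead of the robot, y to its left, z up, the work surface at z = 0. Lengths are in m, angles in rad, forces in N, time in s.
With the tool pointing down it reaches from about 0.35 to 0.9 m from the base axis. Payload 8.1 kg.
Tool frame: the origin (TCP) lies midway between the tips of the shut fingers; the grasp point (between the pads) lies 19 mm behind it; z points along the fingers, y is the line along which they close (so a half turn about z gives the same grasp; the last joint's range is limited). The gripper opens to 85 mm and grips with 20 to 120 N. Pads are 22 mm wide; open, the fingers measure 114 mm over their backs; the gripper's body (76 mm by 85 mm) begins 54 mm behind the grasp point. The pads swing forward as they close: fully open they stand 13 mm farther back than shut.
Start: joints at [-1.207, 0.434, 0.025, 1.573, -0.012, 1.134, -0.075], TCP at [0.281, 0.558, 0.231] pointing down, gripper open.
Joint ranges: [-2.62, 2.62], [-0.44, 2.09], [-1.27, 1.32], [0.08, 2.57], [-1.32, 4.46], [0.12, 2], [-2.74, 2.74]. Speed limits (rad/s): [2.22, 2.22, 3.01, 3.01, 3.14, 3.14, 3.14].

## Interface

Orientations are given as a 3x3 rotation matrix whose columns are the frame's x, y, z axes.
In Python, from cell import observe, read_camera, calibration, hand_in gives the robot as it stands.
- The arm moves only by the shell command python3 -m crank 'ROWS'. ROWS is JSON, a list of rows, each an object with "slide": the shift along the world's x, y, z in mm, a list of three; "angular": the turn, a rotation vector about the world's x, y, z in degrees, a list of three; "gripper": the closure, from 0 (fully open) to 1 (shut). A call has exactly 8 rows; each row shifts and turns the commanded pose from where the row before left it; what a row does not reach is not made up. A row lasts 1/8 s, in which the tool goes at most 62.5 mm and 10.7 degrees, less where a joint would pass 70% of its speed; a pose out of reach is approached as far as the arm can. A call is refused whole if a number of a shift passes 62.5 or a number of a turn 10.7, either way. A call with a gripper value outside its range is refused whole. The fingers move at their own pace and stop on an object; the grip force is fixed at half the most. Time passes only in rows, so rows that do not move let the fingers close, or fill a call up. It gives the time, the measured TCP pose, the force, the opening and the grip force at its end, in the units of the state.
- observe(): the state, without advancing time (a new reading comes with each control period).
- read_camera(name): name is "scene" or "side" or "wrist"; returns the picture (480x640x3 uint8, red, green, blue); there is no depth.
- calibration(name): a dict with "intrinsics" (3x3 intrinsics, pixels), "xyz" and "attitude" of the camera in the world. Camera axes: x right, y up, looking along -z (the intrinsics and any distortion apply to the point x, -y, -z); pixel columns grow to the right and rows downward; lengths in m; the calibration is good to about 2 mm. A picture is of the moment at which its call begins: read the wrist's pose just before it. calibration takes no time and is no camera call; for the wrist camera it gives the pose at the moment of the call.
- hand_in(): hands the job in; it is judged then, once.
The state is a dict: "t": time; "qpos": joint angles; "joint_velocities": joint speeds; "effort": joint torques, N m; "tcp_pos": TCP position; "eef_rot": TCP orientation; "contact_force": force on the tool from outside, world axes, zero at the start; "moment": the same for the moment, N m; "grip_width": opening from 0.0 (shut) to 1.0 (fully open); "grasp_force": force on a finger pad.
Only numpy, scipy, OpenCV 4.12 (cv2) and the standard library are available. Lean on these libraries where they do the work, as an engineer would, in place of code of your own. Each camera call takes 0.05 s, during which the arm holds its last target. There are 200 camera calls.

## Working session

There is one attempt and no reset: what is moved stays moved. The work goes in short steps, Python scripts to look and compute and a shell command to move; the robot and the scene stay as the last step left them, time stands still between calls to the robot, and variables do not carry over. Pictures are saved under pics/ and viewed, at most 14 in all, crops included, and the job is handed in when it is done.

```bash
mkdir -p pics; ls; python3 - <<'E'
from cell import *
import cv2
print(observe()['t'])
for n in ['scene','side','wrist']:
    c=calibration(n); print(n,{k:(v.round(4).tolist() if hasattr(v,'round') else v) for k,v in c.items()})
    cv2.imwrite(f'pics/{n}0.png',read_camera(n)[:,:,::-1])
E
```

```text
pics
0.0
scene {'intrinsics': [[470.9065, 0.0, 328.7128], [0.0, 470.9065, 241.2644], [0.0, 0.0, 1.0]], 'xyz': [0.0137, -0.162, 0.6974], 'attitude': [[0.5579, 0.5875, -0.5861], [-0.8299, 0.391, -0.398], [-0.0047, 0.7085, 0.7057]]}
side {'intrinsics': [[536.326, 0.0, 323.4409], [0.0, 536.326, 243.15], [0.0, 0.0, 1.0]], 'xyz': [0.5262, 0.9973, 0.6087], 'attitude': [[-0.9999, -0.0009, 0.0104], [0.0092, -0.537, 0.8435], [0.0048, 0.8436, 0.537]]}
wrist {'intrinsics': [[411.2331, 0.0, 320.6092], [0.0, 411.2331, 234.8231], [0.0, 0.0, 1.0]], 'xyz': [0.2185, 0.5899, 0.3726], 'attitude': [[0.4501, -0.8578, -0.2483], [0.893, 0.4319, 0.1265], [-0.0013, -0.2787, 0.9604]]}
```

View pics/scene0.png

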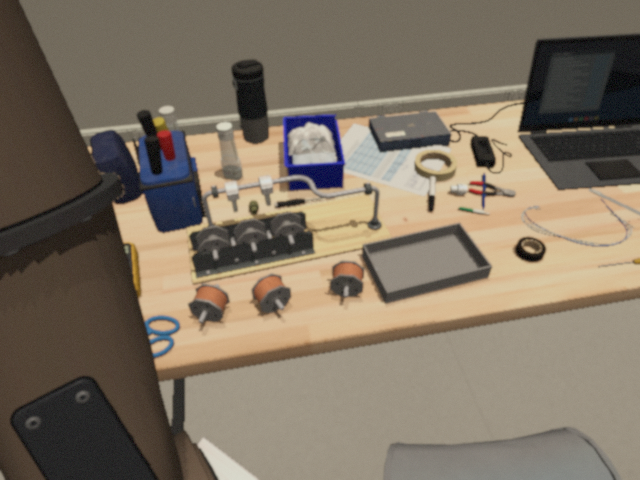

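View pics/side0.png

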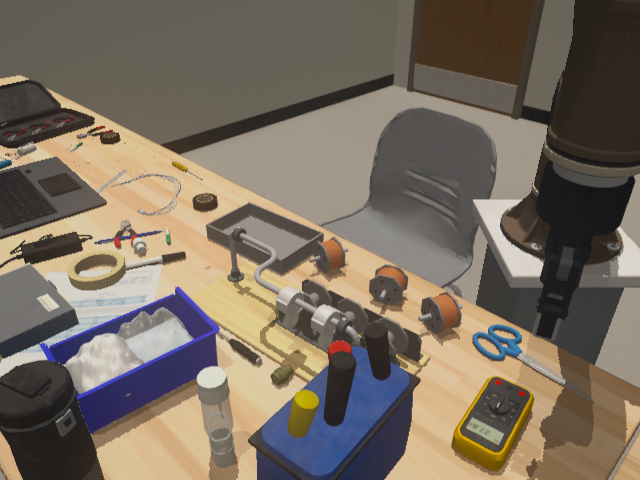

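The scene view shows three full reels at about (210,305), (271,295) and (347,282), the tray at (427,262), three empties in the stand around (250,235) and the rail stop at (368,188). The side view shows the same things from the left. I'll crop both at higher zoom to pick points.

```bash
cat > h.py <<'E'
import numpy as np, cv2
from cell import *
def ray(c,px):
    K=np.array(c['intrinsics']);R=np.array(c['attitude']);d=np.linalg.inv(K)@np.array([px[0],px[1],1.0])
    return np.array(c['xyz']),R@np.array([d[0],-d[1],-d[2]])
def onz(c,px,z):
    o,d=ray(c,px);return o+d*(z-o[2])/d[2]
def proj(c,P):
    p=np.array(c['attitude']).T@(np.array(P)-np.array(c['xyz']));p=np.array(c['intrinsics'])@np.array([p[0],-p[1],-p[2]]);return p[:2]/p[2]
def tri(c1,p1,c2,p2):
    A=np.zeros((3,3));b=np.zeros(3)
    for c,p in((c1,p1),(c2,p2)):
        o,d=ray(c,p);d/=np.linalg.norm(d);M=np.eye(3)-np.outer(d,d);A+=M;b+=M@o
    return np.linalg.solve(A,b)
E
python3 - <<'E'
from h import *
s=cv2.imread('pics/scene0.png');cv2.imwrite('pics/s_crop.png',cv2.resize(s[165:325,180:395],None,fx=3.7,fy=3.7,interpolation=cv2.INTER_CUBIC))
s=cv2.imread('pics/side0.png');cv2.imwrite('pics/d_crop.png',cv2.resize(s[200:380,190:470],None,fx=2.85,fy=2.85,interpolation=cv2.INTER_CUBIC))
c=calibration('scene')
for n,p,z in [('stop',(368,188),.112),('foot',(212,191),.112),('f1',(210,303),.03),('f2',(271,293),.03),('f3',(347,278),.03),('tray',(427,265),.0)]: print(n,onz(c,p,z).round(3))
E
```

```text
stop [0.667 0.187 0.112]
foot [0.489 0.439 0.112]
f1 [0.322 0.303 0.03 ]
f2 [0.4   0.227 0.03 ]
f3 [0.506 0.132 0.03 ]
tray [0.646 0.031 0.   ]
```

View pics/s_crop.png

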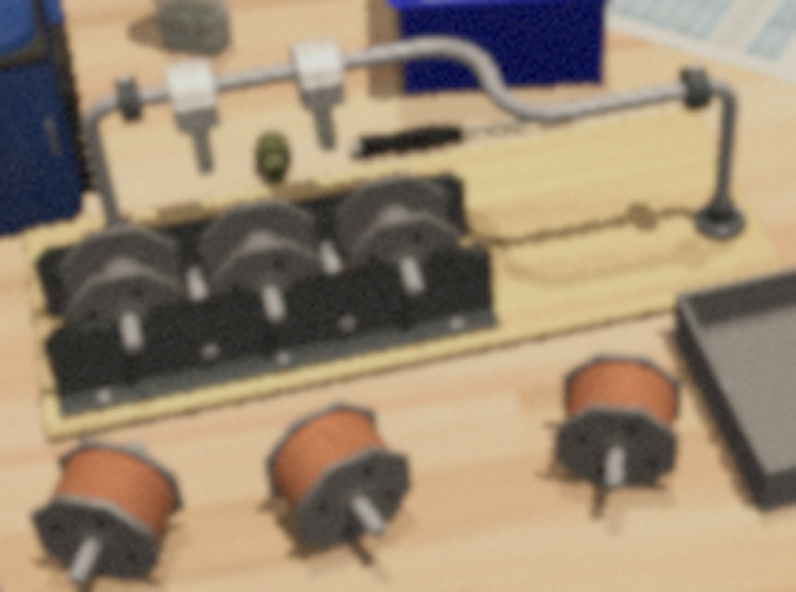

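View pics/d_crop.png

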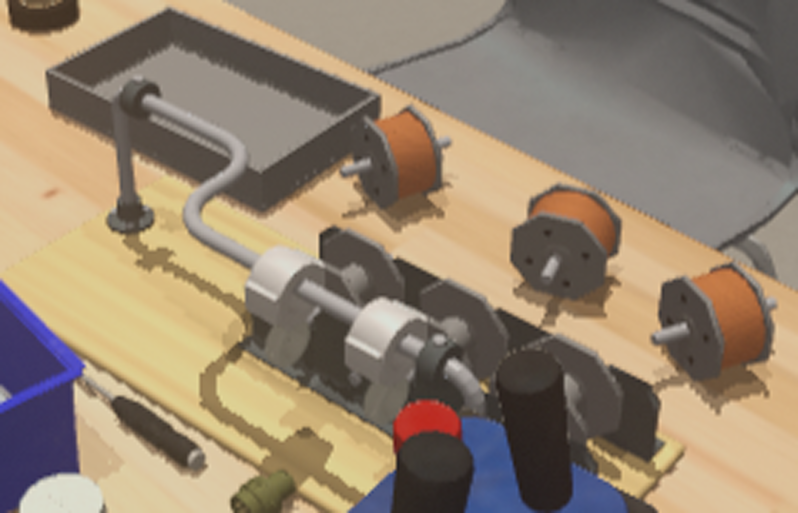

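```bash
python3 - <<'E'
from h import *
c,d=calibration('scene'),calibration('side')
S=lambda x,y:(180+x/3.7,165+y/3.7)
D=lambda x,y:(190+x/2.85,200+y/2.85)
P={}
for n,a,b in [('stop',(696,88),(139,96)),('park',(128,98),(437,360)),('corn',(50,433),(683,450)),('ring1',(320,65),(290,290)),('ring2',(192,85),(390,345)),('f_near1',(85,560),(671,335)),('plateFR',(490,252),(0,0)),('f1',(105,505),(717,320)),('f2',(338,478),(565,242)),('f3',(617,413),(400,158)),('t_cornL',(680,300),(264,175)),('t_nr',(765,485),(381,98))]:
    p=onz(c,S(*a),.112); 
    if b!=(0,0): P[n]=tri(c,S(*a),d,D(*b)); print(n,P[n].round(4),'resid px',(proj(c,P[n])-S(*a)).round(1))
    else: P[n]=onz(c,S(*a),.058);print(n,P[n].round(4))
# base corner on z=.008
print(onz(c,S(50,433),.008),onz(d,D(683,450),.008))
stand=np.array([[75,52],[0,-241],[-55,128],[-33,-119]])/1e3
world=np.array([P['park'][:2],P['stop'][:2],onz(d,D(683,450),.008)[:2],P['plateFR'][:2]])
a=stand-stand.mean(0);b=world-world.mean(0)
th=np.arctan2((a[:,0]*b[:,1]-a[:,1]*b[:,0]).sum(),(a*b).sum());R=np.array([[np.cos(th),-np.sin(th)],[np.sin(th),np.cos(th)]])
t=world.mean(0)-R@stand.mean(0);print('yaw',np.degrees(th),'t',t,'res',(stand@R.T+t-world).round(4).tolist())
for n in P: print(n,'in stand',((P[n][:2]-t)@R).round(3))
# tray corners side view
for q in [(168,9),(381,98),(264,175),(48,75)]: print('tray',onz(d,D(*q),.034).round(4))
for q in [(680,300),(765,485)]: print('trayS',onz(c,S(*q),.034).round(4))
E
```

```text
stop [0.6661 0.1855 0.1118] resid px [ 0.1 -0.1]
park [0.4906 0.4328 0.1126] resid px [ 0.2 -0.1]
corn [0.3518 0.3836 0.0044] resid px [-0.6  0.4]
ring1 [0.5683 0.3692 0.1082] resid px [-1.4  1.3]
ring2 [0.5163 0.415  0.1093] resid px [-1.3  1. ]
f_near1 [0.3236 0.3025 0.008 ] resid px [10.2 -6.3]
plateFR [0.5458 0.2378 0.058 ]
f1 [0.3209 0.3065 0.0326] resid px [-0.4  0.2]
f2 [0.3995 0.2259 0.0284] resid px [ 0.2 -0.1]
f3 [0.5042 0.1334 0.0324] resid px [-1.  1.]
t_cornL [0.5947 0.1495 0.0287] resid px [-0.5  0.5]
t_nr [0.5134 0.0505 0.0269] resid px [ 0.4 -0.4]
[0.35136557 0.38038717 0.008     ] [0.3516247  0.38790513 0.008     ]
yaw 48.74857593678067 t [0.48185564 0.34312443] res [[0.0016, 0.001], [-0.003, -0.0013], [-0.0023, -0.0017], [0.0037, 0.0021]]
stop in stand [ 0.003 -0.242]
park in stand [0.073 0.053]
corn in stand [-0.055  0.124]
ring1 in stand [ 0.077 -0.048]
ring2 in stand [0.077 0.021]
f_near1 in stand [-0.135  0.092]
plateFR in stand [-0.037 -0.118]
f1 in stand [-0.134  0.097]
f2 in stand [-0.142 -0.015]
f3 in stand [-0.143 -0.155]
t_cornL in stand [-0.071 -0.213]
t_nr in stand [-0.199 -0.217]
tray [ 0.6817 -0.0739  0.034 ]
tray [0.5143 0.061  0.034 ]
tray [0.5929 0.1587 0.034 ]
tray [0.7587 0.0284 0.034 ]
trayS [0.5918 0.147  0.034 ]
trayS [0.507  0.0484 0.034 ]
```

```bash
python3 -m crank '[{"slide":[0,0,60],"angular":[0,0,0],"gripper":0},{"slide":[0,0,60],"angular":[0,0,0],"gripper":0},{"slide":[24,-50,0],"angular":[0,0,0],"gripper":0},{"slide":[24,-50,0],"angular":[0,0,0],"gripper":0},{"slide":[24,-50,0],"angular":[0,0,0],"gripper":0},{"slide":[24,-50,0],"angular":[0,0,0],"gripper":0},{"slide":[24,-50,0],"angular":[0,0,0],"gripper":0},{"slide":[20,-50,0],"angular":[0,0,0],"gripper":0}]'
python3 - <<'E'
from h import *
s=observe();print(s['t'],np.round(s['tcp_pos'],4),np.round(s['eef_rot'],3).tolist(),s['grip_width'])
c=calibration('wrist');im=read_camera('wrist');cv2.imwrite('pics/w1.png',im[:,:,::-1]);np.savez('w1.npz',**c)
print(c['xyz'],proj(c,[.482,.343,.05]))
E
```

```text
t: 1.15
tcp_pos: [0.4219, 0.2562, 0.3512]
eef_rot: [[-0.893, 0.45, 0.0], [0.45, 0.893, -0.0], [-0.0, -0.0, -1.0]]
contact_force: [0.8, 0.3, 0.2]
grip_width: 1.0
grasp_force: 0.0
1.15 [0.4219 0.2562 0.3512] [[-0.893, 0.45, 0.0], [0.45, 0.893, -0.0], [-0.0, -0.0, -1.0]] 1.0004310540837396
[0.35919098 0.28821433 0.49318812] [415.97309006 196.49143965]
```

View pics/w1.png

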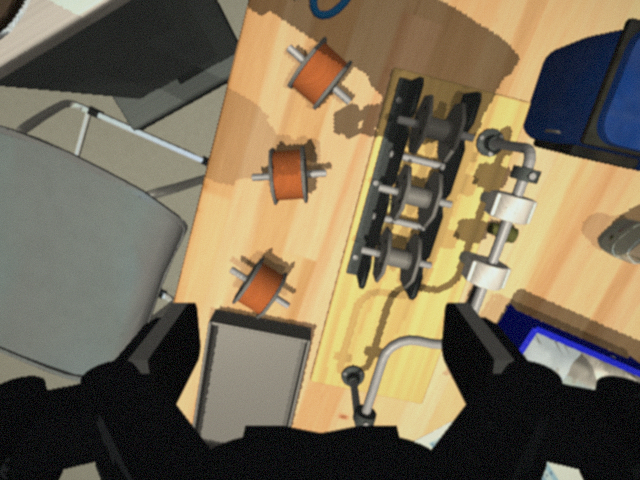

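```bash
python3 - <<'E'
from h import *
c=dict(np.load('w1.npz'))
g={'f1':((290,48),(351,102),.0305),'f2':((254,177),(326,173),.0305),'f3':((232,269),(289,303),.0305),'e1':((401,121),(474,136),.045),'e2':((377,188),(452,203),.045),'e3':((362,253),(431,267),.045)}
for n,(a,b,z) in g.items():
    A,B=onz(c,a,z),onz(c,b,z);v=B-A;print(n,((A+B)/2).round(4)[:2],'len',np.linalg.norm(v).round(4),'yaw',np.degrees(np.arctan2(v[1],v[0])).round(1))
for n,p,z in [('stopcollar',(366,417),.112),('parkcollar',(526,175),.112),('ring1',(486,274),.125),('ring2',(512,208),.125),('tray',(216,312),.034),('tray2',(313,328),.034),('base',(394,68),.008)]: print(n,onz(c,p,z).round(4))
im=cv2.imread('pics/w1.png');h=cv2.cvtColor(im,cv2.COLOR_BGR2HSV);m=cv2.inRange(h,(3,130,60),(14,255,255))
for k in cv2.findContours(m,0,1)[0]:
    if cv2.contourArea(k)>300:
        (x,y),_,_=cv2.minAreaRect(k);print(x,y,onz(c,(x,y),.048).round(4))
E
```

```text
f1 [0.3232 0.3069] len 0.0834 yaw 23.6
f2 [0.401  0.2286] len 0.0811 yaw 66.4
f3 [0.5044 0.1336] len 0.0809 yaw 29.7
e1 [0.4267 0.3926] len 0.0798 yaw 52.1
e2 [0.4818 0.3428] len 0.0855 yaw 51.9
e3 [0.542  0.2945] len 0.0824 yaw 51.2
stopcollar [0.6681 0.1887 0.112 ]
parkcollar [0.4921 0.4342 0.112 ]
ring1 [0.5609 0.3641 0.125 ]
ring2 [0.5106 0.408  0.125 ]
tray [0.5084 0.0689 0.034 ]
tray2 [0.5817 0.1654 0.034 ]
base [0.3508 0.3829 0.008 ]
261.6441650390625 288.73101806640625 [0.5021 0.1388 0.048 ]
286.5876770019531 174.42410278320312 [0.3972 0.2279 0.048 ]
318.3252258300781 72.74107360839844 [0.3211 0.3049 0.048 ]
```

```bash
python3 -m crank '[{"slide":[30,10,-30],"angular":[0,0,-3.3],"gripper":0.3},{"slide":[30,10,-30],"angular":[0,0,-3.3],"gripper":0.3},{"slide":[30,10,-30],"angular":[0,0,-3.3],"gripper":0.3},{"slide":[28.5,9,-30],"angular":[0,0,-3.4],"gripper":0.3},{"slide":[0,0,-35],"angular":[0,0,0],"gripper":0.3},{"slide":[0,0,-35],"angular":[0,0,0],"gripper":0.3},{"slide":[0,0,-31],"angular":[0,0,0],"gripper":0.3},{"slide":[0,0,0],"angular":[0,0,0],"gripper":0.3}]'
python3 - <<'E'
from h import *
im=read_camera('wrist');cv2.imwrite('pics/w2.png',im[:,:,::-1])
E
```

```text
t: 2.2
tcp_pos: [0.538, 0.2964, 0.1279]
eef_rot: [[-0.766, 0.643, -0.004], [0.643, 0.766, -0.003], [0.002, -0.005, -1.0]]
contact_force: [-1.2, 0.3, 0.1]
grip_width: 0.697
grasp_force: 0.0
```

View pics/w2.png

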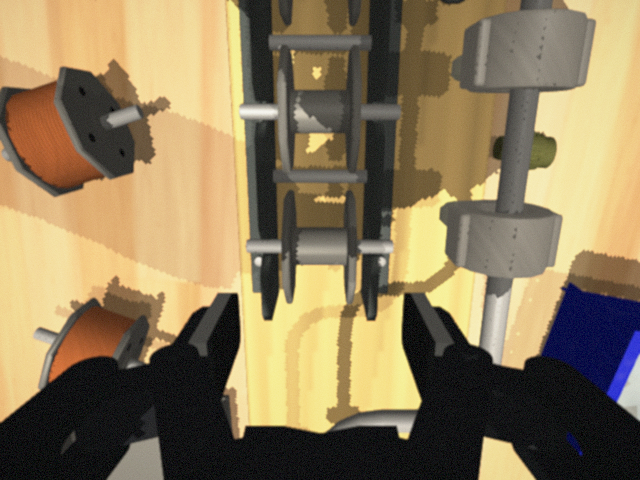

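The wrist view shows e3's spindle at row 246, cols 250–392, with e2's at row 111. The gripper is aligned with both.

```bash
python3 - <<'E'
from h import *
c=calibration('wrist')
for n,a,b in [('e3',(248,246),(392,247)),('e2',(240,111),(399,111))]:
    A,B=onz(c,a,.045),onz(c,b,.045);v=B-A;print(n,((A+B)/2).round(4),np.linalg.norm(v).round(4),np.degrees(np.arctan2(v[1],v[0])).round(2))
print(observe()['tcp_pos'])
E
```

```text
e3 [0.5409 0.2955 0.045 ] 0.0834 49.57
e2 [0.4833 0.3436 0.045 ] 0.084 49.95
[0.53920149 0.2970083  0.1298312 ]
```

```bash
python3 -m crank '[{"slide":[1,-1,-37],"angular":[0,0,0],"gripper":0.3},{"slide":[0,0,-38],"angular":[0,0,0],"gripper":0.3},{"slide":[0,0,0],"angular":[0,0,0],"gripper":0.3},{"slide":[0,0,0],"angular":[0,0,0],"gripper":0.3},{"slide":[0,0,0],"angular":[0,0,0],"gripper":0.7},{"slide":[0,0,0],"angular":[0,0,0],"gripper":0.7},{"slide":[0,0,0],"angular":[0,0,0],"gripper":0.7},{"slide":[0,0,0],"angular":[0,0,0],"gripper":0.7}]'
```

```text
t: 3.25
tcp_pos: [0.5421, 0.2971, 0.0574]
eef_rot: [[-0.765, 0.643, 0.003], [0.643, 0.765, 0.002], [-0.001, 0.004, -1.0]]
contact_force: [1.1, 0.3, 6.8]
grip_width: 0.431
grasp_force: 60.4
```

```bash
python3 -m crank '[{"slide":[0,0,45],"angular":[0,0,0],"gripper":0.7},{"slide":[0,0,45],"angular":[0,0,0],"gripper":0.7},{"slide":[-28,-33,5],"angular":[0,0,0],"gripper":0.7},{"slide":[-28,-33,0],"angular":[0,0,0],"gripper":0.7},{"slide":[-28,-33,0],"angular":[0,0,0],"gripper":0.7},{"slide":[42,-37,0],"angular":[0,0,0],"gripper":0.7},{"slide":[42,-37,0],"angular":[0,0,0],"gripper":0.7},{"slide":[42,-37,0],"angular":[0,0,0],"gripper":0.7}]'
python3 - <<'E'
from h import *
for n in ['scene','wrist']:
    im=read_camera(n);cv2.imwrite(f'pics/{n}3.png',im[:,:,::-1])
a=cv2.imread('pics/scene3.png');b=cv2.imread('pics/wrist3.png')
o=np.hstack([cv2.resize(a[150:350,180:500],(440,275)),cv2.resize(b,(360,270))[:,:]]) if 0 else None
A=cv2.resize(a[150:350,180:500],(800,500)[:2]);cv2.imwrite('pics/v3.png',np.hstack([cv2.resize(A,(400,300)),cv2.resize(b,(400,300))]))
s=observe();print(s['tcp_pos'],s['grip_width'],s['grasp_force'])
E
```

```text
t: 4.25
tcp_pos: [0.5843, 0.0853, 0.1516]
eef_rot: [[-0.766, 0.643, 0.002], [0.643, 0.766, 0.001], [-0.001, 0.002, -1.0]]
contact_force: [0.7, 0.9, -1.0]
grip_width: 0.424
grasp_force: 60.7
[0.587304   0.07966479 0.15164749] 0.4311769623546629 60.65460082143545
```

View pics/v3.png

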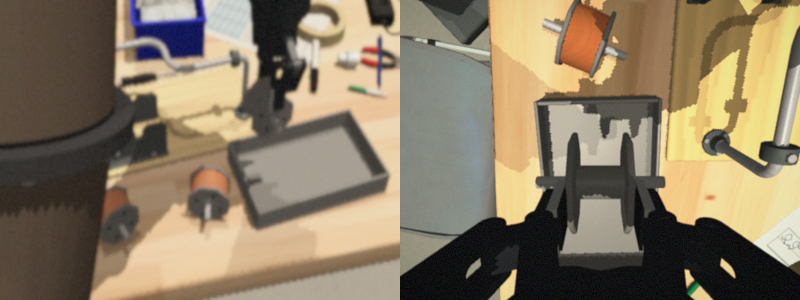

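```bash
python3 - <<'E'
from h import *
c=calibration('wrist')
A,B=onz(c,(216,158),.034)[:2],onz(c,(419,152),.034)[:2];v=B-A;L=np.linalg.norm(v);u=v/L;n=np.array([u[1],-u[0]])
M=(A+B)/2;print(A,B,L,np.degrees(np.arctan2(u[1],u[0])))
for s in (39,108,177): print(s,(M+n*s/1e3).round(4))
E
```

```text
[0.5115754  0.05943808] [0.59073735 0.15779495] 0.12625644276665407 51.17135510379399
39 [0.5815 0.0842]
108 [0.6353 0.0409]
177 [ 0.689  -0.0024]
```

```bash
python3 -m crank '[{"slide":[-6,4,-30],"angular":[0,0,1],"gripper":0.7},{"slide":[0,0,-40],"angular":[0,0,0],"gripper":0.7},{"slide":[0,0,-25],"angular":[0,0,0],"gripper":0.7},{"slide":[0,0,-8],"angular":[0,0,0],"gripper":0.7},{"slide":[0,0,0],"angular":[0,0,0],"gripper":0.7},{"slide":[0,0,0],"angular":[0,0,0],"gripper":0.3},{"slide":[0,0,0],"angular":[0,0,0],"gripper":0.3},{"slide":[0,0,0],"angular":[0,0,0],"gripper":0.3}]'
```

```text
t: 5.35
tcp_pos: [0.5765, 0.0906, 0.0475]
eef_rot: [[-0.777, 0.63, -0.0], [0.63, 0.777, 0.0], [0.0, 0.0, -1.0]]
contact_force: [-0.1, -0.6, -0.3]
grip_width: 0.703
grasp_force: 0.0
```

```bash
python3 -m crank '[{"slide":[0,0,40],"angular":[0,0,0],"gripper":0.3},{"slide":[0,0,50],"angular":[0,0,0],"gripper":0.3},{"slide":[0,0,30],"angular":[0,0,0],"gripper":0.3},{"slide":[40,-32,0],"angular":[0,0,0],"gripper":0.3},{"slide":[0,0,0],"angular":[0,0,0],"gripper":0.3},{"slide":[0,0,0],"angular":[0,0,0],"gripper":0.3},{"slide":[0,0,0],"angular":[0,0,0],"gripper":0.3},{"slide":[0,0,0],"angular":[0,0,0],"gripper":0.3}]'
python3 - <<'E'
from h import *
im=read_camera('wrist');cv2.imwrite('pics/w4.png',im[:,:,::-1]);np.savez('w4.npz',**calibration('wrist'));print(observe()['tcp_pos'])
E
```

```text
t: 6.35
tcp_pos: [0.6163, 0.0589, 0.1672]
eef_rot: [[-0.777, 0.629, -0.001], [0.629, 0.777, 0.0], [0.001, -0.0, -1.0]]
contact_force: [0.5, -0.1, 0.6]
grip_width: 0.701
grasp_force: 0.0
[0.61641095 0.05877865 0.1672744 ]
```

View pics/w4.png

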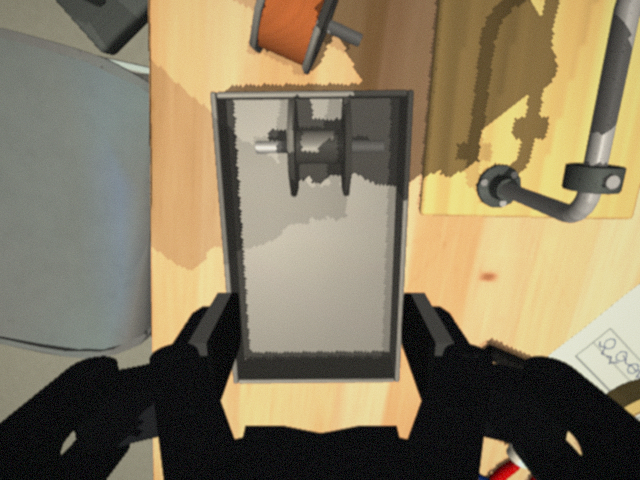

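Reel e3 stands upright in the tray (spindle row 146, cols 256–383); tray corners are (212,93), (412,90), (399,380), (236,382).

```bash
python3 - <<'E'
from h import *
c=dict(np.load('w4.npz'))
Q=np.array([onz(c,p,.034)[:2] for p in [(212,93),(412,90),(399,380),(236,382)]]);print(Q.round(4))
C=Q.mean(0);y=(Q[0]+Q[1]-Q[2]-Q[3]);print('len',np.linalg.norm(y)/2);y/=np.linalg.norm(y);print('C',C.round(4),'xyaw',np.degrees(np.arctan2(y[1],y[0]))-90)
e=onz(c,(319.5,146),.0345)[:2];print('e3',e,(e-C)@y)
for k in(0,-69):print(k,(C+y*k/1e3).round(4))
E
```

```text
[[ 0.5079  0.0587]
 [ 0.5862  0.1582]
 [ 0.7534  0.0267]
 [ 0.6751 -0.0728]]
len 0.21269667924952454
C [0.6307 0.0427] xyaw 51.822613559268234
e3 [0.57630302 0.09090915] 0.07251689364455839
0 [0.6307 0.0427]
-69 [6.849e-01 1.000e-04]
```

```bash
python3 -m crank '[{"slide":[-28,18.7,0],"angular":[0,0,-5.4],"gripper":0.3},{"slide":[-28,18.7,0],"angular":[0,0,-5.4],"gripper":0.3},{"slide":[-28,18.7,0],"angular":[0,0,-5.4],"gripper":0.3},{"slide":[-28,18.7,-10],"angular":[0,0,-5.4],"gripper":0.3},{"slide":[0,0,-30],"angular":[0,0,0],"gripper":0.3},{"slide":[0,0,0],"angular":[0,0,0],"gripper":0.3},{"slide":[0,0,0],"angular":[0,0,0],"gripper":0.3},{"slide":[0,0,0],"angular":[0,0,0],"gripper":0.3}]'
python3 - <<'E'
from h import *
c=calibration('wrist');im=read_camera('wrist')[:,:,::-1];cv2.imwrite('pics/w5.png',im);print(observe()['tcp_pos'])
h=cv2.cvtColor(im.copy(),cv2.COLOR_BGR2HSV);m=cv2.inRange(h,(3,130,60),(14,255,255))
for k in cv2.findContours(m,0,1)[0]:
    if cv2.contourArea(k)>800: 
        r=cv2.minAreaRect(k);print(r,onz(c,r[0],.055).round(4), proj(c,[.5044,.1336,.0305]))
E
```

```text
t: 7.4
tcp_pos: [0.5058, 0.1327, 0.1283]
eef_rot: [[-0.49, 0.872, 0.002], [0.872, 0.49, 0.001], [-0.0, 0.002, -1.0]]
contact_force: [0.4, -0.2, 0.4]
grip_width: 0.703
grasp_force: 0.0
[0.5056214  0.13277574 0.12819215]
((318.05615234375, 237.80914306640625), (55.41768264770508, 93.53336334228516), 1.4688007831573486) [0.5019 0.1381 0.055 ] [318.2225419  234.32307693]
((246.19512939453125, 8.743904113769531), (70.12202453613281, 62.15715789794922), 51.34019470214844) [0.4177 0.2196 0.055 ] [318.2225419  234.32307693]
```

View pics/w5.png

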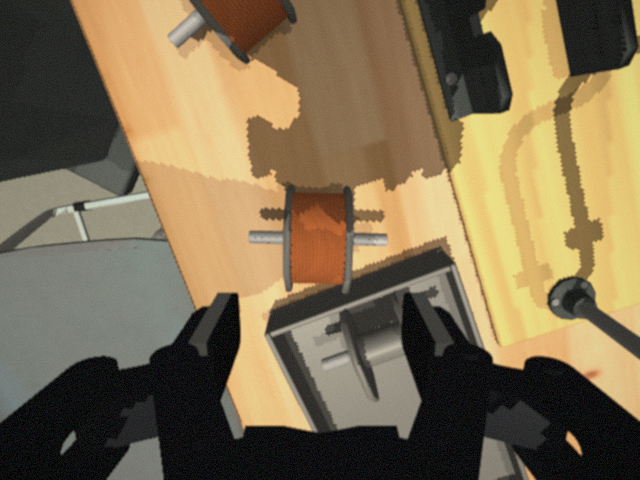

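```bash
python3 - <<'E'
from h import *
c=calibration('wrist')
A,B=onz(c,(249,237),.0305),onz(c,(387,240),.0305);v=B-A;print((A+B)/2,np.degrees(np.arctan2(v[1],v[0])),np.linalg.norm(v))
E
```

```text
[0.50547328 0.13130206 0.0305    ] 27.986147900993096 0.08397527259955213
```

```bash
python3 -m crank '[{"slide":[0,-1.5,-30],"angular":[0,0,-1.3],"gripper":0.3},{"slide":[0,0,-40],"angular":[0,0,0],"gripper":0.3},{"slide":[0,0,-16],"angular":[0,0,0],"gripper":0.3},{"slide":[0,0,0],"angular":[0,0,0],"gripper":0.3},{"slide":[0,0,0],"angular":[0,0,0],"gripper":0.7},{"slide":[0,0,0],"angular":[0,0,0],"gripper":0.7},{"slide":[0,0,0],"angular":[0,0,0],"gripper":0.7},{"slide":[0,0,0],"angular":[0,0,0],"gripper":0.7}]'
python3 -m crank '[{"slide":[0,0,40],"angular":[0,0,5.4],"gripper":0.7},{"slide":[0,0,40],"angular":[0,0,5.4],"gripper":0.7},{"slide":[0,0,30],"angular":[0,0,5.4],"gripper":0.7},{"slide":[-10,15,0],"angular":[0,0,5.4],"gripper":0.7},{"slide":[0,30,0],"angular":[0,0,0],"gripper":0.7},{"slide":[15,40,0],"angular":[0,0,0],"gripper":0.7},{"slide":[15,40,0],"angular":[0,0,0],"gripper":0.7},{"slide":[15,38,0],"angular":[0,0,0],"gripper":0.7}]'
python3 -m crank '[{"slide":[0,0,0],"angular":[0,0,0],"gripper":0.7},{"slide":[0,0,0],"angular":[0,0,0],"gripper":0.7},{"slide":[0,0,0],"angular":[0,0,0],"gripper":0.7},{"slide":[0,0,0],"angular":[0,0,0],"gripper":0.7},{"slide":[0,0,0],"angular":[0,0,0],"gripper":0.7},{"slide":[0,0,0],"angular":[0,0,0],"gripper":0.7},{"slide":[0,0,0],"angular":[0,0,0],"gripper":0.7},{"slide":[0,0,0],"angular":[0,0,0],"gripper":0.7}]'
python3 - <<'E'
from h import *
im=read_camera('wrist')[:,:,::-1];cv2.imwrite('pics/w6.png',im);print(observe()['tcp_pos'],np.degrees(np.arctan2(observe()['eef_rot'][1][1],observe()['eef_rot'][0][1])))
E
```

```text
t: 8.45
tcp_pos: [0.5058, 0.1317, 0.0428]
eef_rot: [[-0.47, 0.883, 0.002], [0.883, 0.47, 0.001], [-0.0, 0.003, -1.0]]
contact_force: [-0.9, -2.2, 6.3]
grip_width: 0.432
grasp_force: 60.0
t: 9.45
tcp_pos: [0.5401, 0.2959, 0.152]
eef_rot: [[-0.762, 0.647, 0.001], [0.647, 0.762, 0.001], [-0.0, 0.001, -1.0]]
contact_force: [1.0, -0.9, -2.5]
grip_width: 0.431
grasp_force: 66.6
t: 10.45
tcp_pos: [0.5398, 0.2944, 0.1513]
eef_rot: [[-0.762, 0.647, 0.0], [0.647, 0.762, -0.0], [-0.0, -0.0, -1.0]]
contact_force: [-0.7, 0.1, -2.6]
grip_width: 0.427
grasp_force: 66.5
[0.53979613 0.29444491 0.15129634] 49.649107134663126
```

View pics/w6.png

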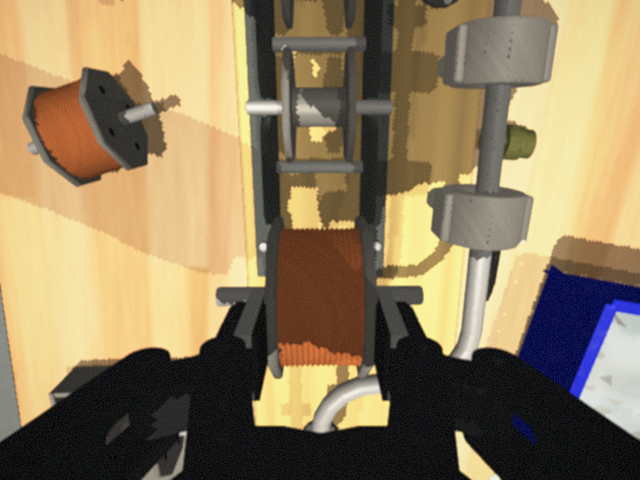

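```bash
python3 -m crank '[{"slide":[1,1,-25],"angular":[0,0,0],"gripper":0.7},{"slide":[0,0,-25],"angular":[0,0,0],"gripper":0.7},{"slide":[0,0,-20],"angular":[0,0,0],"gripper":0.7},{"slide":[0,0,-15],"angular":[0,0,0],"gripper":0.7},{"slide":[0,0,-8],"angular":[0,0,0],"gripper":0.7},{"slide":[0,0,0],"angular":[0,0,0],"gripper":0.7},{"slide":[0,0,0],"angular":[0,0,0],"gripper":0.7},{"slide":[0,0,0],"angular":[0,0,0],"gripper":0.7}]'
python3 -m crank '[{"slide":[0,0,0],"angular":[0,0,0],"gripper":0.3},{"slide":[0,0,0],"angular":[0,0,0],"gripper":0.3},{"slide":[0,0,0],"angular":[0,0,0],"gripper":0.3},{"slide":[0,0,35],"angular":[0,0,0],"gripper":0.3},{"slide":[0,0,40],"angular":[0,0,0],"gripper":0.3},{"slide":[-28.5,24,0],"angular":[0,0,0],"gripper":0.3},{"slide":[-28.5,24,0],"angular":[0,0,0],"gripper":0.3},{"slide":[0,0,0],"angular":[0,0,0],"gripper":0.3}]'
```

```text
t: 11.5
tcp_pos: [0.5407, 0.2957, 0.0587]
eef_rot: [[-0.762, 0.647, 0.0], [0.647, 0.762, 0.0], [0.0, 0.0, -1.0]]
contact_force: [-1.6, 0.2, -2.8]
grip_width: 0.425
grasp_force: 66.4
t: 12.5
tcp_pos: [0.4811, 0.3464, 0.1335]
eef_rot: [[-0.765, 0.644, -0.001], [0.644, 0.765, 0.002], [0.002, 0.0, -1.0]]
contact_force: [0.7, 0.5, -0.8]
grip_width: 0.704
grasp_force: 0.0
```

```bash
python3 -m crank '[{"slide":[0,0,-36],"angular":[0,0,0],"gripper":0.3},{"slide":[0,0,-40],"angular":[0,0,0],"gripper":0.3},{"slide":[0,0,0],"angular":[0,0,0],"gripper":0.3},{"slide":[0,0,0],"angular":[0,0,0],"gripper":0.3},{"slide":[0,0,0],"angular":[0,0,0],"gripper":0.7},{"slide":[0,0,0],"angular":[0,0,0],"gripper":0.7},{"slide":[0,0,0],"angular":[0,0,0],"gripper":0.7},{"slide":[0,0,0],"angular":[0,0,0],"gripper":0.7}]'
python3 -m crank '[{"slide":[0,0,50],"angular":[0,0,0],"gripper":0.7},{"slide":[0,0,50],"angular":[0,0,0],"gripper":0.7},{"slide":[-28,-33,0],"angular":[0,0,0],"gripper":0.7},{"slide":[-28,-33,0],"angular":[0,0,0],"gripper":0.7},{"slide":[-28,-33,0],"angular":[0,0,0],"gripper":0.7},{"slide":[46,-40,0],"angular":[0,0,1],"gripper":0.7},{"slide":[46,-40,0],"angular":[0,0,1],"gripper":0.7},{"slide":[46,-40,0],"angular":[0,0,0],"gripper":0.7}]'
python3 -m crank '[{"slide":[46,-40,0],"angular":[0,0,0],"gripper":0.7},{"slide":[46,-40,0],"angular":[0,0,0],"gripper":0.7},{"slide":[0,0,0],"angular":[0,0,0],"gripper":0.7},{"slide":[0,0,0],"angular":[0,0,0],"gripper":0.7},{"slide":[0,0,0],"angular":[0,0,0],"gripper":0.7},{"slide":[0,0,0],"angular":[0,0,0],"gripper":0.7},{"slide":[0,0,0],"angular":[0,0,0],"gripper":0.7},{"slide":[0,0,0],"angular":[0,0,0],"gripper":0.7}]'
python3 - <<'E'
from h import *
im=read_camera('wrist')[:,:,::-1];cv2.imwrite('pics/w7.png',im);np.savez('w7.npz',**calibration('wrist'));print(observe()['tcp_pos'])
E
```

```text
t: 13.5
tcp_pos: [0.4853, 0.3444, 0.0585]
eef_rot: [[-0.762, 0.647, 0.003], [0.648, 0.762, 0.002], [-0.001, 0.004, -1.0]]
contact_force: [2.2, 0.3, 6.1]
grip_width: 0.426
grasp_force: 62.0
t: 14.5
tcp_pos: [0.5389, 0.1236, 0.1576]
eef_rot: [[-0.785, 0.619, 0.0], [0.619, 0.785, 0.001], [0.0, 0.001, -1.0]]
contact_force: [1.0, 2.1, -0.7]
grip_width: 0.425
grasp_force: 61.3
t: 15.5
tcp_pos: [0.6297, 0.0447, 0.1575]
eef_rot: [[-0.785, 0.62, 0.0], [0.62, 0.785, 0.0], [-0.0, 0.0, -1.0]]
contact_force: [0.5, -1.0, -0.4]
grip_width: 0.426
grasp_force: 61.3
[0.62972543 0.04460904 0.15742371]
```

View pics/w7.png

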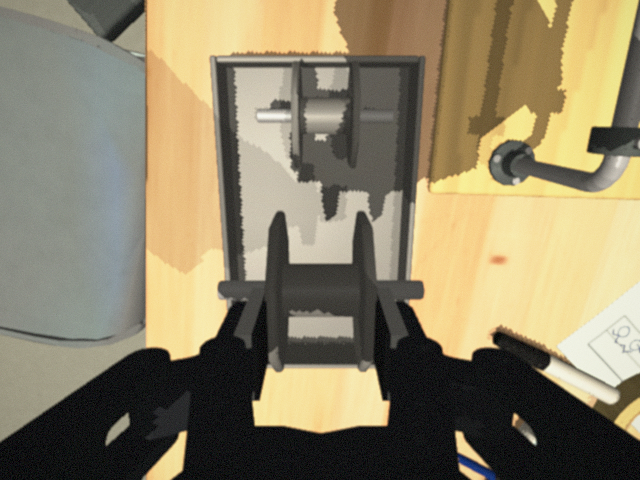

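```bash
python3 - <<'E'
from h import *
c=dict(np.load('w7.npz'))
print(onz(c,(210,58),.034),onz(c,(424,57),.034),onz(c,(325,115),.0345))
E
```

```text
[0.507876  0.0573549 0.034    ] [0.58671799 0.15796073 0.034     ] [0.57619232 0.09104045 0.0345    ]
```

```bash
python3 -m crank '[{"slide":[1,-2,-40],"angular":[0,0,0],"gripper":0.7},{"slide":[0,0,-40],"angular":[0,0,0],"gripper":0.7},{"slide":[0,0,-20],"angular":[0,0,0],"gripper":0.7},{"slide":[0,0,-9],"angular":[0,0,0],"gripper":0.7},{"slide":[0,0,0],"angular":[0,0,0],"gripper":0.7},{"slide":[0,0,0],"angular":[0,0,0],"gripper":0.3},{"slide":[0,0,0],"angular":[0,0,0],"gripper":0.3},{"slide":[0,0,0],"angular":[0,0,0],"gripper":0.3}]'
python3 -m crank '[{"slide":[0,0,40],"angular":[0,0,0],"gripper":0.3},{"slide":[0,0,40],"angular":[0,0,0],"gripper":0.3},{"slide":[-46,37,0],"angular":[0,0,3],"gripper":0.3},{"slide":[-46,37,0],"angular":[0,0,3],"gripper":0.3},{"slide":[-46,37,0],"angular":[0,0,3],"gripper":0.3},{"slide":[-46,37,0],"angular":[0,0,3],"gripper":0.3},{"slide":[-46,37,0],"angular":[0,0,2.5],"gripper":0.3},{"slide":[0,0,0],"angular":[0,0,0],"gripper":0.3}]'
python3 -m crank '[{"slide":[0,0,0],"angular":[0,0,0],"gripper":0.3},{"slide":[0,0,0],"angular":[0,0,0],"gripper":0.3},{"slide":[0,0,0],"angular":[0,0,0],"gripper":0.3},{"slide":[0,0,0],"angular":[0,0,0],"gripper":0.3},{"slide":[0,0,0],"angular":[0,0,0],"gripper":0.3},{"slide":[0,0,0],"angular":[0,0,0],"gripper":0.3},{"slide":[0,0,0],"angular":[0,0,0],"gripper":0.3},{"slide":[0,0,0],"angular":[0,0,0],"gripper":0.3}]'
python3 - <<'E'
from h import *
im=read_camera('wrist')[:,:,::-1];cv2.imwrite('pics/w8.png',im);np.savez('w8.npz',**calibration('wrist'));print(observe()['tcp_pos'])
E
```

```text
t: 16.55
tcp_pos: [0.631, 0.0426, 0.0486]
eef_rot: [[-0.784, 0.62, 0.001], [0.62, 0.784, 0.0], [-0.0, 0.0, -1.0]]
contact_force: [-0.4, 0.1, -0.7]
grip_width: 0.702
grasp_force: 0.0
t: 17.55
tcp_pos: [0.3972, 0.2305, 0.1285]
eef_rot: [[-0.918, 0.397, -0.002], [0.397, 0.918, 0.001], [0.002, 0.0, -1.0]]
contact_force: [0.5, -0.1, 0.1]
grip_width: 0.701
grasp_force: 0.0
t: 18.55
tcp_pos: [0.4008, 0.2275, 0.1283]
eef_rot: [[-0.915, 0.404, 0.0], [0.404, 0.915, 0.0], [0.0, 0.0, -1.0]]
contact_force: [0.3, 0.3, 0.8]
grip_width: 0.703
grasp_force: 0.0
[0.40080844 0.22744375 0.12834137]
```

View pics/w8.png

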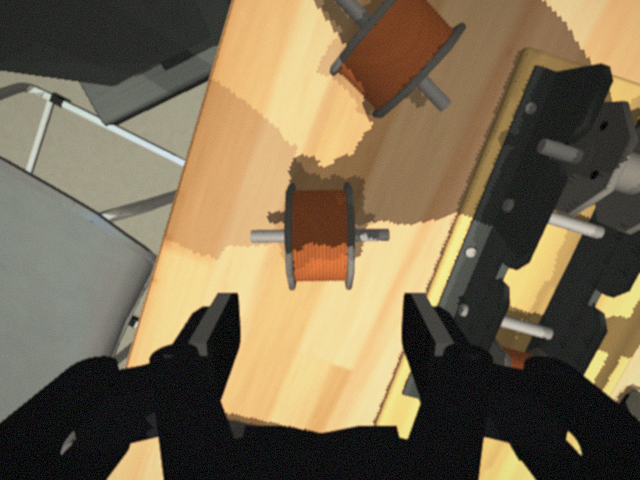

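```bash
python3 -m crank '[{"slide":[0,0,-30],"angular":[0,0,0],"gripper":0.3},{"slide":[0,0,-40],"angular":[0,0,0],"gripper":0.3},{"slide":[0,0,-16],"angular":[0,0,0],"gripper":0.3},{"slide":[0,0,0],"angular":[0,0,0],"gripper":0.3},{"slide":[0,0,0],"angular":[0,0,0],"gripper":0.7},{"slide":[0,0,0],"angular":[0,0,0],"gripper":0.7},{"slide":[0,0,0],"angular":[0,0,0],"gripper":0.7},{"slide":[0,0,0],"angular":[0,0,0],"gripper":0.7}]'
python3 -m crank '[{"slide":[0,0,40],"angular":[0,0,-4],"gripper":0.7},{"slide":[0,0,40],"angular":[0,0,-4],"gripper":0.7},{"slide":[0,0,30],"angular":[0,0,-4],"gripper":0.7},{"slide":[20,29,0],"angular":[0,0,-4.3],"gripper":0.7},{"slide":[20,29,0],"angular":[0,0,0],"gripper":0.7},{"slide":[20,29,0],"angular":[0,0,0],"gripper":0.7},{"slide":[22,29,0],"angular":[0,0,0],"gripper":0.7},{"slide":[0,0,0],"angular":[0,0,0],"gripper":0.7}]'
python3 -m crank '[{"slide":[0,0,0],"angular":[0,0,0],"gripper":0.7},{"slide":[0,0,0],"angular":[0,0,0],"gripper":0.7},{"slide":[0,0,0],"angular":[0,0,0],"gripper":0.7},{"slide":[0,0,0],"angular":[0,0,0],"gripper":0.7},{"slide":[0,0,0],"angular":[0,0,0],"gripper":0.7},{"slide":[0,0,0],"angular":[0,0,0],"gripper":0.7},{"slide":[0,0,0],"angular":[0,0,0],"gripper":0.7},{"slide":[0,0,0],"angular":[0,0,0],"gripper":0.7}]'
python3 - <<'E'
from h import *
c=calibration('wrist');im=read_camera('wrist')[:,:,::-1];cv2.imwrite('pics/w9.png',im);s=observe();print(s['tcp_pos'],np.degrees(np.arctan2(s['eef_rot'][1][1],s['eef_rot'][0][1])))
p=proj(c,np.array(s['tcp_pos'])-[0,0,.0123]);print(p)
# spindle rows: find light/dark column profile near spindle ends
cv2.imwrite('pics/w9c.png',im[150:400,180:460])
E
```

```text
t: 19.6
tcp_pos: [0.4014, 0.2278, 0.0433]
eef_rot: [[-0.915, 0.404, 0.001], [0.404, 0.915, 0.001], [-0.001, 0.002, -1.0]]
contact_force: [-1.0, -2.1, 7.5]
grip_width: 0.43
grasp_force: 60.2
t: 20.6
tcp_pos: [0.4835, 0.3458, 0.1522]
eef_rot: [[-0.766, 0.643, 0.001], [0.643, 0.766, 0.001], [-0.0, 0.001, -1.0]]
contact_force: [-1.1, -0.8, -3.5]
grip_width: 0.432
grasp_force: 62.5
t: 21.6
tcp_pos: [0.4828, 0.3435, 0.1523]
eef_rot: [[-0.764, 0.645, -0.0], [0.645, 0.764, -0.0], [-0.0, -0.0, -1.0]]
contact_force: [-0.3, 0.7, -2.7]
grip_width: 0.432
grasp_force: 62.5
[0.48279964 0.34341863 0.15228631] 49.849576434629576
[319.44547761 295.4045923 ]
```

View pics/w9c.png

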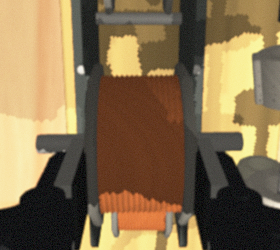

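```bash
python3 -m crank '[{"slide":[1,0,-25],"angular":[0,0,0],"gripper":0.7},{"slide":[0,0,-25],"angular":[0,0,0],"gripper":0.7},{"slide":[0,0,-20],"angular":[0,0,0],"gripper":0.7},{"slide":[0,0,-15],"angular":[0,0,0],"gripper":0.7},{"slide":[0,0,-9],"angular":[0,0,0],"gripper":0.7},{"slide":[0,0,0],"angular":[0,0,0],"gripper":0.7},{"slide":[0,0,0],"angular":[0,0,0],"gripper":0.7},{"slide":[0,0,0],"angular":[0,0,0],"gripper":0.7}]'
python3 -m crank '[{"slide":[0,0,0],"angular":[0,0,0],"gripper":0.3},{"slide":[0,0,0],"angular":[0,0,0],"gripper":0.3},{"slide":[0,0,0],"angular":[0,0,0],"gripper":0.3},{"slide":[0,0,35],"angular":[0,0,0],"gripper":0.3},{"slide":[0,0,40],"angular":[0,0,0],"gripper":0.3},{"slide":[-28,24,0],"angular":[0,0,0],"gripper":0.3},{"slide":[-28,24,0],"angular":[0,0,0],"gripper":0.3},{"slide":[0,0,0],"angular":[0,0,0],"gripper":0.3}]'
python3 -m crank '[{"slide":[0,0,-36],"angular":[0,0,0],"gripper":0.3},{"slide":[0,0,-40],"angular":[0,0,0],"gripper":0.3},{"slide":[0,0,0],"angular":[0,0,0],"gripper":0.3},{"slide":[0,0,0],"angular":[0,0,0],"gripper":0.3},{"slide":[0,0,0],"angular":[0,0,0],"gripper":0.7},{"slide":[0,0,0],"angular":[0,0,0],"gripper":0.7},{"slide":[0,0,0],"angular":[0,0,0],"gripper":0.7},{"slide":[0,0,0],"angular":[0,0,0],"gripper":0.7}]'
```

```text
t: 22.65
tcp_pos: [0.484, 0.3436, 0.0587]
eef_rot: [[-0.764, 0.645, 0.001], [0.645, 0.764, 0.0], [-0.0, 0.001, -1.0]]
contact_force: [0.1, -0.2, -3.7]
grip_width: 0.426
grasp_force: 62.4
t: 23.65
tcp_pos: [0.4251, 0.3945, 0.1338]
eef_rot: [[-0.768, 0.641, -0.001], [0.641, 0.768, 0.002], [0.002, 0.001, -1.0]]
contact_force: [0.1, 0.7, 0.0]
grip_width: 0.699
grasp_force: 0.0
t: 24.65
tcp_pos: [0.429, 0.3925, 0.0591]
eef_rot: [[-0.764, 0.645, 0.003], [0.645, 0.764, 0.003], [-0.0, 0.004, -1.0]]
contact_force: [0.0, -0.7, 7.0]
grip_width: 0.427
grasp_force: 61.0
```

```bash
python3 -m crank '[{"slide":[0,0,50],"angular":[0,0,0],"gripper":0.7},{"slide":[0,0,50],"angular":[0,0,0],"gripper":0.7},{"slide":[-28,-33,0],"angular":[0,0,0],"gripper":0.7},{"slide":[-28,-33,0],"angular":[0,0,0],"gripper":0.7},{"slide":[-28,-33,0],"angular":[0,0,0],"gripper":0.7},{"slide":[48,-41,0],"angular":[0,0,1],"gripper":0.7},{"slide":[48,-41,0],"angular":[0,0,1],"gripper":0.7},{"slide":[48,-41,0],"angular":[0,0,0],"gripper":0.7}]'
python3 -m crank '[{"slide":[48,-41,0],"angular":[0,0,0],"gripper":0.7},{"slide":[48,-41,0],"angular":[0,0,0],"gripper":0.7},{"slide":[48,-41,0],"angular":[0,0,0],"gripper":0.7},{"slide":[50,-45,0],"angular":[0,0,0],"gripper":0.7},{"slide":[0,0,0],"angular":[0,0,0],"gripper":0.7},{"slide":[0,0,0],"angular":[0,0,0],"gripper":0.7},{"slide":[0,0,0],"angular":[0,0,0],"gripper":0.7},{"slide":[0,0,0],"angular":[0,0,0],"gripper":0.7}]'
python3 - <<'E'
from h import *
im=read_camera('wrist')[:,:,::-1];cv2.imwrite('pics/w10.png',im);np.savez('w10.npz',**calibration('wrist'));print(observe()['tcp_pos'])
E
```

```text
t: 25.65
tcp_pos: [0.4879, 0.1698, 0.1585]
eef_rot: [[-0.787, 0.617, 0.002], [0.617, 0.787, 0.001], [-0.0, 0.002, -1.0]]
contact_force: [0.9, 1.5, -1.2]
grip_width: 0.424
grasp_force: 60.7
t: 26.65
tcp_pos: [0.6749, 0.0085, 0.1577]
eef_rot: [[-0.788, 0.616, 0.0], [0.616, 0.788, 0.001], [0.0, 0.001, -1.0]]
contact_force: [0.7, 0.5, -0.4]
grip_width: 0.424
grasp_force: 60.6
[0.67503398 0.00827598 0.15768015]
```

View pics/w10.png

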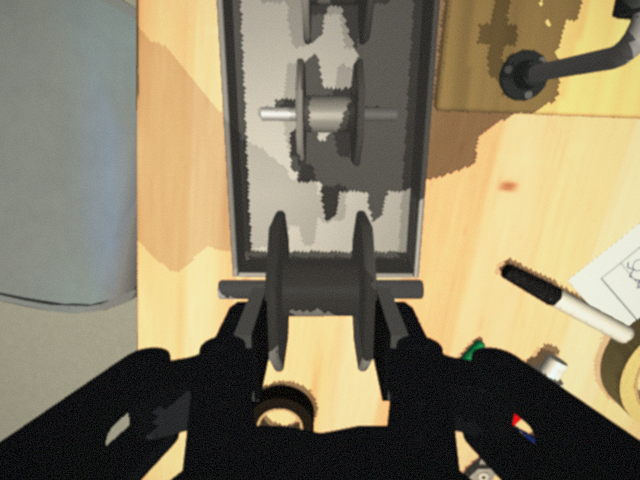

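```bash
python3 - <<'E'
from h import *
c=dict(np.load('w10.npz'))
A,B=onz(c,(235,276),.034)[:2],onz(c,(415,276),.034)[:2];e=onz(c,(328.5,114),.0345)[:2];u=(B-A)/np.linalg.norm(B-A);n=np.array([u[1],-u[0]])
print(A,B,np.linalg.norm(B-A),np.degrees(np.arctan2(u[1],u[0])));print('e2',e,(e-(A+B)/2)@n);print('target',(A+B)/2-n*.037)
E
```

```text
[ 0.66736063 -0.06036011] [0.74426565 0.03779888] 0.12469792014628214 51.92222319058853
e2 [0.6221649  0.05654421] -0.10767538534098182
target [0.67668769 0.01153842]
```

The tray has been knocked about 16 mm: the end corners are now at (235,276) and (415,276), and e2's spindle is at row 114. I'll correct the target.

```bash
python3 -m crank '[{"slide":[2,3,-40],"angular":[0,0,0],"gripper":0.7},{"slide":[0,0,-40],"angular":[0,0,0],"gripper":0.7},{"slide":[0,0,-20],"angular":[0,0,0],"gripper":0.7},{"slide":[0,0,-9],"angular":[0,0,0],"gripper":0.7},{"slide":[0,0,0],"angular":[0,0,0],"gripper":0.7},{"slide":[0,0,0],"angular":[0,0,0],"gripper":0.3},{"slide":[0,0,0],"angular":[0,0,0],"gripper":0.3},{"slide":[0,0,0],"angular":[0,0,0],"gripper":0.3}]'
python3 -m crank '[{"slide":[0,0,40],"angular":[0,0,0],"gripper":0.3},{"slide":[0,0,40],"angular":[0,0,0],"gripper":0.3},{"slide":[-45,37,0],"angular":[0,0,-3.5],"gripper":0.3},{"slide":[-45,37,0],"angular":[0,0,-3.5],"gripper":0.3},{"slide":[-45,37,0],"angular":[0,0,-3.5],"gripper":0.3},{"slide":[-45,37,0],"angular":[0,0,-3.5],"gripper":0.3},{"slide":[-45,37,0],"angular":[0,0,-3.5],"gripper":0.3},{"slide":[-45,37,0],"angular":[0,0,-3.5],"gripper":0.3}]'
python3 -m crank '[{"slide":[-42,36,0],"angular":[0,0,-3.5],"gripper":0.3},{"slide":[-42,37,0],"angular":[0,0,-3.5],"gripper":0.3},{"slide":[0,0,0],"angular":[0,0,0],"gripper":0.3},{"slide":[0,0,0],"angular":[0,0,0],"gripper":0.3},{"slide":[0,0,0],"angular":[0,0,0],"gripper":0.3},{"slide":[0,0,0],"angular":[0,0,0],"gripper":0.3},{"slide":[0,0,0],"angular":[0,0,0],"gripper":0.3},{"slide":[0,0,0],"angular":[0,0,0],"gripper":0.3}]'
python3 - <<'E'
from h import *
im=read_camera('wrist')[:,:,::-1];cv2.imwrite('pics/w11.png',im);c=calibration('wrist');np.savez('w11.npz',**c);s=observe();print(s['tcp_pos'],np.degrees(np.arctan2(s['eef_rot'][1][1],s['eef_rot'][0][1])))
h=cv2.cvtColor(im.copy(),cv2.COLOR_BGR2HSV);m=cv2.inRange(h,(3,130,50),(14,255,255))
for k in cv2.findContours(m,0,1)[0]:
    if cv2.contourArea(k)>800: print(cv2.minAreaRect(k))
for x in (265,275,360,370): print(x,im[225:255,x].mean(1).astype(int).tolist())
E
```

```text
t: 27.7
tcp_pos: [0.6776, 0.0102, 0.0487]
eef_rot: [[-0.786, 0.618, 0.001], [0.618, 0.786, 0.0], [-0.0, 0.001, -1.0]]
contact_force: [0.6, 0.2, 0.7]
grip_width: 0.698
grasp_force: 0.0
t: 28.7
tcp_pos: [0.406, 0.2333, 0.1286]
eef_rot: [[-0.511, 0.86, 0.001], [0.86, 0.511, 0.001], [0.0, 0.001, -1.0]]
contact_force: [0.3, 0.5, 0.5]
grip_width: 0.699
grasp_force: 0.0
t: 29.7
tcp_pos: [0.3237, 0.3048, 0.1283]
eef_rot: [[-0.404, 0.915, 0.0], [0.915, 0.404, -0.0], [-0.0, 0.0, -1.0]]
contact_force: [-0.1, 0.3, -0.6]
grip_width: 0.699
grasp_force: 0.0
[0.32355792 0.30489209 0.12830232] 23.82365170135862
((628.6552124023438, 372.3714904785156), (89.6302490234375, 49.82853317260742), 52.33437728881836)
((607.5059204101562, 282.38165283203125), (109.18049621582031, 65.62278747558594), 56.46952819824219)
((317.0, 233.5), (93.0, 56.0), 90.0)
265 [182, 175, 149, 120, 109, 126, 137, 155, 166, 187, 197, 202, 187, 169, 162, 166, 183, 187, 189, 184, 187, 186, 186, 184, 187, 184, 183, 184, 186, 184]
275 [182, 182, 151, 120, 107, 120, 137, 153, 166, 176, 195, 197, 187, 171, 157, 165, 179, 182, 186, 181, 186, 181, 186, 185, 180, 185, 181, 185, 185, 187]
360 [179, 185, 178, 144, 113, 113, 132, 148, 156, 160, 166, 186, 195, 186, 168, 164, 177, 191, 193, 196, 202, 205, 208, 203, 196, 195, 197, 200, 200, 196]
370 [188, 186, 179, 147, 108, 103, 106, 125, 142, 161, 179, 193, 192, 185, 171, 166, 183, 204, 206, 209, 207, 208, 207, 205, 208, 210, 210, 210, 209, 210]
```

```bash
python3 -m crank '[{"slide":[0,0,-30],"angular":[0,0,0],"gripper":0.3},{"slide":[0,0,-40],"angular":[0,0,0],"gripper":0.3},{"slide":[0,0,-16],"angular":[0,0,0],"gripper":0.3},{"slide":[0,0,0],"angular":[0,0,0],"gripper":0.3},{"slide":[0,0,0],"angular":[0,0,0],"gripper":0.7},{"slide":[0,0,0],"angular":[0,0,0],"gripper":0.7},{"slide":[0,0,0],"angular":[0,0,0],"gripper":0.7},{"slide":[0,0,0],"angular":[0,0,0],"gripper":0.7}]'
python3 -m crank '[{"slide":[0,0,40],"angular":[0,0,5],"gripper":0.7},{"slide":[0,0,40],"angular":[0,0,5],"gripper":0.7},{"slide":[0,0,30],"angular":[0,0,5],"gripper":0.7},{"slide":[26,22,0],"angular":[0,0,5],"gripper":0.7},{"slide":[26,22,0],"angular":[0,0,6],"gripper":0.7},{"slide":[26,22,0],"angular":[0,0,0],"gripper":0.7},{"slide":[25,21,0],"angular":[0,0,0],"gripper":0.7},{"slide":[0,0,0],"angular":[0,0,0],"gripper":0.7}]'
python3 -m crank '[{"slide":[0,0,0],"angular":[0,0,0],"gripper":0.7},{"slide":[0,0,0],"angular":[0,0,0],"gripper":0.7},{"slide":[0,0,0],"angular":[0,0,0],"gripper":0.7},{"slide":[0,0,0],"angular":[0,0,0],"gripper":0.7},{"slide":[0,0,0],"angular":[0,0,0],"gripper":0.7},{"slide":[0,0,0],"angular":[0,0,0],"gripper":0.7},{"slide":[0,0,0],"angular":[0,0,0],"gripper":0.7},{"slide":[0,0,0],"angular":[0,0,0],"gripper":0.7}]'
python3 - <<'E'
from h import *
im=read_camera('wrist')[:,:,::-1];cv2.imwrite('pics/w12.png',im);c=calibration('wrist');s=observe();print(s['tcp_pos'],np.degrees(np.arctan2(s['eef_rot'][1][1],s['eef_rot'][0][1])))
for x in (223,233,405,415): print(x,im[275:315,x].mean(1).astype(int).tolist())
E
```

```text
t: 30.75
tcp_pos: [0.3237, 0.3055, 0.0432]
eef_rot: [[-0.404, 0.915, 0.001], [0.915, 0.404, 0.001], [0.001, 0.001, -1.0]]
contact_force: [-1.5, -1.4, 7.5]
grip_width: 0.427
grasp_force: 60.0
t: 31.75
tcp_pos: [0.4279, 0.3932, 0.1524]
eef_rot: [[-0.764, 0.645, 0.002], [0.645, 0.764, 0.001], [-0.001, 0.002, -1.0]]
contact_force: [-0.7, -0.4, -1.7]
grip_width: 0.432
grasp_force: 61.7
t: 32.75
tcp_pos: [0.4264, 0.3921, 0.1523]
eef_rot: [[-0.764, 0.645, 0.0], [0.645, 0.764, -0.0], [-0.0, 0.0, -1.0]]
contact_force: [0.7, 0.0, -1.6]
grip_width: 0.428
grasp_force: 61.7
[0.42639417 0.39204412 0.15227982] 49.85070161437668
223 [210, 210, 208, 208, 210, 207, 208, 206, 208, 201, 164, 106, 76, 82, 80, 80, 85, 88, 90, 89, 89, 86, 88, 83, 82, 79, 79, 99, 134, 164, 197, 210, 211, 209, 207, 210, 210, 208, 210, 210]
233 [211, 211, 210, 212, 211, 213, 211, 212, 213, 193, 148, 94, 77, 74, 76, 82, 84, 89, 87, 88, 93, 86, 81, 85, 80, 82, 81, 85, 91, 76, 48, 33, 19, 19, 17, 20, 21, 30, 22, 24]
405 [195, 193, 190, 191, 190, 190, 193, 159, 112, 84, 68, 77, 76, 79, 77, 79, 77, 79, 82, 83, 82, 80, 82, 82, 80, 77, 67, 55, 38, 25, 20, 17, 17, 15, 21, 12, 22, 25, 20, 23]
415 [86, 91, 93, 109, 139, 175, 189, 162, 113, 78, 77, 75, 79, 82, 79, 83, 79, 81, 78, 78, 81, 83, 79, 81, 76, 82, 127, 194, 218, 217, 216, 219, 216, 218, 215, 214, 202, 177, 144, 106]
```

```bash
python3 -m crank '[{"slide":[0,0,-25],"angular":[0,0,0],"gripper":0.7},{"slide":[0,0,-25],"angular":[0,0,0],"gripper":0.7},{"slide":[0,0,-20],"angular":[0,0,0],"gripper":0.7},{"slide":[0,0,-15],"angular":[0,0,0],"gripper":0.7},{"slide":[0,0,-9],"angular":[0,0,0],"gripper":0.7},{"slide":[0,0,0],"angular":[0,0,0],"gripper":0.7},{"slide":[0,0,0],"angular":[0,0,0],"gripper":0.7},{"slide":[0,0,0],"angular":[0,0,0],"gripper":0.7}]'
python3 -m crank '[{"slide":[0,0,0],"angular":[0,0,0],"gripper":0.3},{"slide":[0,0,0],"angular":[0,0,0],"gripper":0.3},{"slide":[0,0,0],"angular":[0,0,0],"gripper":0.3},{"slide":[0,0,40],"angular":[0,0,0],"gripper":0.3},{"slide":[0,0,60],"angular":[0,0,0],"gripper":0.3},{"slide":[0,0,60],"angular":[0,0,0],"gripper":0.3},{"slide":[30,-30,60],"angular":[0,0,0],"gripper":0.3},{"slide":[30,-30,40],"angular":[0,0,0],"gripper":0.3}]'
python3 -m crank '[{"slide":[30,-50,0],"angular":[0,0,0],"gripper":0.3},{"slide":[20,-40,0],"angular":[0,0,0],"gripper":0.3},{"slide":[0,0,0],"angular":[0,0,0],"gripper":0.3},{"slide":[0,0,0],"angular":[0,0,0],"gripper":0.3},{"slide":[0,0,0],"angular":[0,0,0],"gripper":0.3},{"slide":[0,0,0],"angular":[0,0,0],"gripper":0.3},{"slide":[0,0,0],"angular":[0,0,0],"gripper":0.3},{"slide":[0,0,0],"angular":[0,0,0],"gripper":0.3}]'
python3 - <<'E'
from h import *
im=read_camera('wrist')[:,:,::-1];cv2.imwrite('pics/w13.png',im);c=calibration('wrist');np.savez('w13.npz',**c);print(observe()['tcp_pos'])
E
```

```text
t: 33.8
tcp_pos: [0.4265, 0.3922, 0.0587]
eef_rot: [[-0.764, 0.645, 0.0], [0.645, 0.764, 0.0], [0.0, 0.001, -1.0]]
contact_force: [-0.8, 0.4, -1.9]
grip_width: 0.431
grasp_force: 61.5
t: 34.8
tcp_pos: [0.4822, 0.3367, 0.312]
eef_rot: [[-0.766, 0.643, 0.001], [0.643, 0.766, 0.002], [0.0, 0.002, -1.0]]
contact_force: [1.1, 0.2, -0.5]
grip_width: 0.699
grasp_force: 0.0
t: 35.8
tcp_pos: [0.5318, 0.2468, 0.3093]
eef_rot: [[-0.765, 0.644, 0.0], [0.644, 0.765, 0.0], [-0.0, 0.0, -1.0]]
contact_force: [0.5, 0.7, -1.0]
grip_width: 0.699
grasp_force: 0.0
[0.53184593 0.2466909  0.30934158]
```

View pics/w13.png

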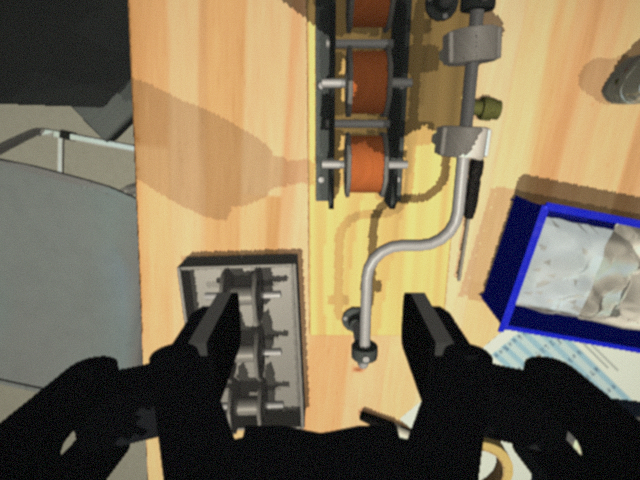

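All three fulls are seated (spindles at rows 82 and 164 and at the top), and the empties stand in the tray. Ring 1 is at (464,140), ring 2 at (473,45), and the rail is clear. Before moving the rings I'll get numbers for the rings, the bin clearance and the joints.

```bash
cat >> h.py <<'E'
TH=np.radians(49.85);SX=np.array([np.cos(TH),np.sin(TH)]);SY=np.array([-SX[1],SX[0]]);T0=np.array([.4833,.3436])
def st(p): q=np.array(p)[:2]-T0;return np.array([q@SX,q@SY])
def wd(x,y): return T0+SX*x/1e3+SY*y/1e3
E
python3 - <<'E'
from h import *
c=dict(np.load('w13.npz'));s=observe();print(np.round(s['qpos'],2))
for n,a,b in [('b3',(322,164),(407,165)),('b2',(322,83),(411,82))]: print(n,st((onz(c,a,.045)+onz(c,b,.045))/2).round(4))
print('stop collar',st(onz(c,(364,353),.112)).round(4),'3rd straight',st(onz(c,(366,310),.112)).round(4),'1st straight',st(onz(c,(462,180),.112)).round(4),st(onz(c,(469,95),.112)).round(4))
print('ring1',st(onz(c,(464,141),.112)).round(4),'ring2',st(onz(c,(473,45),.112)).round(4))
b=calibration('scene');
bot=[onz(b,p,0) for p in[(288,187),(343,185)]];print('bin front',[st(p).round(3) for p in bot])
for z in(.05,.07,.09,.11):print(z,[st(onz(b,p,z)).round(3) for p in[(287,165),(342,163)]])
for z in(.05,.07,.09):print('wrist bin top',z,[st(onz(c,p,z)).round(3) for p in[(545,204),(500,330)]])
print([wd(*p).round(4) for p in[(75,34),(75,-137),(0,-137),(0,-223)]])
# precise mask for ring: bright/grey columns profile along the rail
g=cv2.imread('pics/w13.png').mean(2)
print(g[100:175:3,445].astype(int).tolist()); print(g[141,425:500:3].astype(int).tolist())
E
```

```text
[-0.88  0.33  0.49  1.58 -0.16  1.27  0.51]
b3 [ 0.0007 -0.0752]
b2 [0.0003 0.0004]
stop collar [-0.0016 -0.2429] 3rd straight [-0.0011 -0.1985] 1st straight [ 0.0747 -0.0803] [ 0.0737 -0.0137]
ring1 [ 0.0733 -0.0488] ring2 [0.0732 0.0223]
bin front [array([ 0.187, -0.113]), array([ 0.158, -0.241])]
0.05 [array([ 0.205, -0.118]), array([ 0.177, -0.244])]
0.07 [array([ 0.178, -0.114]), array([ 0.15 , -0.235])]
0.09 [array([ 0.15 , -0.109]), array([ 0.124, -0.227])]
0.11 [array([ 0.123, -0.104]), array([ 0.097, -0.218])]
wrist bin top 0.05 [array([ 0.181, -0.114]), array([ 0.153, -0.253])]
wrist bin top 0.07 [array([ 0.17 , -0.109]), array([ 0.143, -0.242])]
wrist bin top 0.09 [array([ 0.159, -0.105]), array([ 0.134, -0.231])]
[array([0.5057, 0.4228]), array([0.6364, 0.3126]), array([0.588 , 0.2553]), array([0.6538, 0.1998])]
[105, 108, 110, 107, 111, 106, 113, 110, 107, 103, 129, 120, 117, 115, 107, 101, 99, 100, 94, 103, 97, 102, 103, 99, 98]
[166, 167, 127, 73, 66, 78, 127, 98, 99, 100, 109, 113, 114, 121, 122, 126, 122, 209, 205, 184, 162, 224, 191, 202, 201]
```

```bash
python3 -m crank '[{"slide":[9,31,-40],"angular":[0,0,0],"gripper":0.3},{"slide":[9,31,-40],"angular":[0,0,0],"gripper":0.3},{"slide":[9,31,0],"angular":[0,0,0],"gripper":0.3},{"slide":[9.5,29.5,0],"angular":[0,0,0],"gripper":0.3},{"slide":[0,0,-40],"angular":[0,0,0],"gripper":0.3},{"slide":[0,0,0],"angular":[0,0,0],"gripper":0.3},{"slide":[0,0,0],"angular":[0,0,0],"gripper":0.3},{"slide":[0,0,0],"angular":[0,0,0],"gripper":0.3}]'
python3 - <<'E'
from h import *
c=calibration('wrist');im=read_camera('wrist')[:,:,::-1];cv2.imwrite('pics/w14.png',im);s=observe();print(s['tcp_pos'],st(s['tcp_pos']))
p=proj(c,[*wd(74.5,-48.5),.126]);print(p)
g=im.mean(2)
x0=int(p[0]);y0=int(p[1])
for x in (x0-20,x0+20): print(x,g[y0-60:y0+60:4,x].astype(int).tolist())
for y in(y0-10,y0,y0+10):print(y,g[y,x0-90:x0+90:5].astype(int).tolist())
W=lambda d:(SX*d[0]+SY*d[1]).round(1).tolist()
P=[(75,-107-0)]
pts=[(75,-48.5-14.625*k,0) for k in range(5)]+[(45+30*np.cos(f),-107-30*np.sin(f),-1) for f in np.radians(np.arange(9,91,9))]+[(37.5,-137,0),(30,-137,0)]+[(30-30*np.sin(f),-167+30*np.cos(f),1) for f in np.radians(np.arange(9,91,9))]+[(0,-167-11.2*k,0) for k in range(1,6)]
for i in range(1,len(pts)): print(i,W(np.subtract(pts[i][:2],pts[i-1][:2])),9*pts[i][2])
E
```

```text
t: 36.85
tcp_pos: [0.5693, 0.3689, 0.1912]
eef_rot: [[-0.764, 0.645, 0.002], [0.645, 0.764, 0.001], [-0.001, 0.002, -1.0]]
contact_force: [-0.3, 0.6, -0.1]
grip_width: 0.699
grasp_force: 0.0
[0.56916011 0.36905044 0.19104888] [ 0.07481509 -0.04921774]
[318.81280684 251.97860575]
298 [177, 176, 175, 179, 175, 175, 172, 82, 81, 84, 97, 196, 195, 194, 202, 202, 198, 199, 201, 192, 192, 200, 110, 111, 162, 207, 207, 210, 208, 204]
338 [88, 91, 102, 111, 83, 98, 119, 87, 81, 72, 155, 174, 175, 175, 169, 166, 167, 165, 164, 184, 180, 203, 200, 204, 203, 200, 202, 199, 198, 201]
241 [100, 102, 47, 51, 47, 36, 34, 39, 44, 51, 108, 237, 185, 161, 199, 217, 235, 244, 239, 228, 203, 184, 176, 153, 239, 178, 214, 211, 204, 28, 42, 33, 126, 217, 220, 211]
251 [103, 110, 44, 51, 76, 196, 195, 197, 192, 223, 100, 237, 185, 190, 202, 222, 233, 241, 235, 225, 202, 181, 166, 141, 239, 192, 216, 211, 208, 42, 44, 32, 200, 213, 214, 213]
261 [112, 118, 48, 50, 48, 81, 64, 31, 44, 86, 233, 237, 182, 188, 195, 222, 236, 241, 230, 213, 199, 178, 168, 132, 237, 194, 215, 214, 170, 36, 49, 38, 214, 216, 215, 209]
1 [11.2, -9.4] 0
2 [11.2, -9.4] 0
3 [11.2, -9.4] 0
4 [11.2, -9.4] 0
5 [3.3, -3.3] -9
6 [2.8, -3.8] -9
7 [2.2, -4.2] -9
8 [1.5, -4.5] -9
9 [0.8, -4.6] -9
10 [0.0, -4.7] -9
11 [-0.7, -4.7] -9
12 [-1.4, -4.5] -9
13 [-2.1, -4.2] -9
14 [-2.7, -3.8] -9
15 [-4.8, -5.7] 0
16 [-4.8, -5.7] 0
17 [-2.7, -3.8] 9
18 [-2.1, -4.2] 9
19 [-1.4, -4.5] 9
20 [-0.7, -4.7] 9
21 [0.0, -4.7] 9
22 [0.8, -4.6] 9
23 [1.5, -4.5] 9
24 [2.2, -4.2] 9
25 [2.8, -3.8] 9
26 [3.3, -3.3] 9
27 [8.6, -7.2] 0
28 [8.6, -7.2] 0
29 [8.6, -7.2] 0
30 [8.6, -7.2] 0
31 [8.6, -7.2] 0
```

```bash
python3 -m crank '[{"slide":[0,0,-35],"angular":[0,0,0],"gripper":0.3},{"slide":[0,0,-35],"angular":[0,0,0],"gripper":0.3},{"slide":[0,0,-29],"angular":[0,0,0],"gripper":0.3},{"slide":[0,0,0],"angular":[0,0,0],"gripper":0.3},{"slide":[0,0,0],"angular":[0,0,0],"gripper":0.7},{"slide":[0,0,0],"angular":[0,0,0],"gripper":0.7},{"slide":[0,0,0],"angular":[0,0,0],"gripper":0.7},{"slide":[0,0,4],"angular":[0,0,0],"gripper":0.7}]'
python3 -m crank '[{"slide":[11.2,-9.4,0],"angular":[0,0,0],"gripper":0.7},{"slide":[11.2,-9.4,0],"angular":[0,0,0],"gripper":0.7},{"slide":[11.2,-9.4,0],"angular":[0,0,0],"gripper":0.7},{"slide":[10.5,-9,0],"angular":[0,0,0],"gripper":0.7},{"slide":[0,0,0],"angular":[0,0,0],"gripper":0.7},{"slide":[0,0,0],"angular":[0,0,0],"gripper":0.7},{"slide":[0,0,0],"angular":[0,0,0],"gripper":0.7},{"slide":[0,0,0],"angular":[0,0,0],"gripper":0.7}]'
python3 - <<'E'
from h import *
im=read_camera('wrist')[:,:,::-1];cv2.imwrite('pics/w15.png',im);s=observe();print(s['tcp_pos'],st(s['tcp_pos']))
E
```

```text
t: 37.9
tcp_pos: [0.5687, 0.3693, 0.0953]
eef_rot: [[-0.764, 0.645, 0.001], [0.645, 0.764, 0.001], [-0.0, 0.001, -1.0]]
contact_force: [0.8, 0.5, -1.3]
grip_width: 0.451
grasp_force: 60.3
t: 38.9
tcp_pos: [0.6121, 0.3325, 0.0943]
eef_rot: [[-0.765, 0.644, -0.0], [0.644, 0.765, 0.0], [0.0, 0.0, -1.0]]
contact_force: [0.1, 0.0, -1.3]
grip_width: 0.456
grasp_force: 60.3
[0.61221986 0.33241678 0.09438486] [ 0.07457836 -0.10575189]
```

```bash
python3 -m crank '[{"slide":[4.2,-4.1,0],"angular":[0,0,-9],"gripper":0.7},{"slide":[2.8,-3.8,0],"angular":[0,0,-9],"gripper":0.7},{"slide":[2.2,-4.2,0],"angular":[0,0,-9],"gripper":0.7},{"slide":[1.5,-4.5,0],"angular":[0,0,-9],"gripper":0.7},{"slide":[0.8,-4.6,0],"angular":[0,0,-9],"gripper":0.7},{"slide":[0,0,0],"angular":[0,0,0],"gripper":0.7},{"slide":[0,0,0],"angular":[0,0,0],"gripper":0.7},{"slide":[0,0,0],"angular":[0,0,0],"gripper":0.7}]'
python3 - <<'E'
from h import *
s=observe();print(st(s['tcp_pos']),np.degrees(np.arctan2(s['eef_rot'][1][1],s['eef_rot'][0][1])))
E
```

```text
t: 39.95
tcp_pos: [0.6237, 0.3105, 0.0943]
eef_rot: [[-0.087, 0.996, -0.001], [0.996, 0.087, -0.0], [-0.0, -0.001, -1.0]]
contact_force: [-3.4, -3.2, 1.4]
grip_width: 0.45
grasp_force: 60.5
[ 0.06523842 -0.12862977] 4.965510704033982
```

```bash
python3 -m crank '[{"slide":[0,-4.7,0],"angular":[0,0,-9],"gripper":0.7},{"slide":[-0.7,-4.7,0],"angular":[0,0,-9],"gripper":0.7},{"slide":[-1.4,-4.5,0],"angular":[0,0,-9],"gripper":0.7},{"slide":[-2.1,-4.2,0],"angular":[0,0,-9],"gripper":0.7},{"slide":[-2.7,-3.8,0],"angular":[0,0,-9],"gripper":0.7},{"slide":[0,0,0],"angular":[0,0,0],"gripper":0.7},{"slide":[0,0,0],"angular":[0,0,0],"gripper":0.7},{"slide":[0,0,0],"angular":[0,0,0],"gripper":0.7}]'
python3 - <<'E'
from h import *
s=observe();print(st(s['tcp_pos']),s['qpos'].round(2) if hasattr(s['qpos'],'round') else s['qpos'],np.degrees(np.arctan2(s['eef_rot'][1][1],s['eef_rot'][0][1])))
E
```

```text
t: 40.95
tcp_pos: [0.6166, 0.2897, 0.0942]
eef_rot: [[0.642, 0.767, -0.001], [0.767, -0.642, 0.001], [0.0, -0.001, -1.0]]
contact_force: [-4.6, 2.4, 0.9]
grip_width: 0.455
grasp_force: 60.5
[ 0.04475097 -0.13670167] [-0.99  0.77  0.81  1.61 -0.63  1.03 -0.69] -39.9350268087674
```

```bash
python3 -m crank '[{"slide":[-5.6,-5.1,0],"angular":[0,0,0],"gripper":0.7},{"slide":[-5.6,-5.1,0],"angular":[0,0,0],"gripper":0.7},{"slide":[-2.7,-3.8,0],"angular":[0,0,9],"gripper":0.7},{"slide":[-2.1,-4.2,0],"angular":[0,0,9],"gripper":0.7},{"slide":[-1.4,-4.5,0],"angular":[0,0,9],"gripper":0.7},{"slide":[-0.7,-4.7,0],"angular":[0,0,9],"gripper":0.7},{"slide":[0,-4.7,0],"angular":[0,0,9],"gripper":0.7},{"slide":[0,0,0],"angular":[0,0,0],"gripper":0.7}]'
python3 - <<'E'
from h import *
s=observe();print(st(s['tcp_pos']),np.degrees(np.arctan2(s['eef_rot'][1][1],s['eef_rot'][0][1])))
E
```

```text
t: 41.95
tcp_pos: [0.5993, 0.2553, 0.0948]
eef_rot: [[-0.082, 0.997, 0.001], [0.997, 0.082, 0.0], [0.0, 0.001, -1.0]]
contact_force: [-0.2, -0.1, -0.7]
grip_width: 0.454
grasp_force: 60.4
[ 0.00730295 -0.14565236] 4.729778478000337
```

```bash
python3 -m crank '[{"slide":[0.8,-4.6,0],"angular":[0,0,9],"gripper":0.7},{"slide":[1.5,-4.5,0],"angular":[0,0,9],"gripper":0.7},{"slide":[2.2,-4.2,0],"angular":[0,0,9],"gripper":0.7},{"slide":[2.8,-3.8,0],"angular":[0,0,9],"gripper":0.7},{"slide":[3.3,-3.3,0],"angular":[0,0,9],"gripper":0.7},{"slide":[0,0,0],"angular":[0,0,0],"gripper":0.7},{"slide":[0,0,0],"angular":[0,0,0],"gripper":0.7},{"slide":[0,0,0],"angular":[0,0,0],"gripper":0.7}]'
python3 - <<'E'
from h import *
s=observe();print(st(s['tcp_pos']),np.degrees(np.arctan2(s['eef_rot'][1][1],s['eef_rot'][0][1])))
E
```

```text
t: 42.95
tcp_pos: [0.6093, 0.2366, 0.0942]
eef_rot: [[-0.763, 0.646, -0.0], [0.646, 0.763, -0.0], [0.0, -0.0, -1.0]]
contact_force: [0.0, 0.1, 0.0]
grip_width: 0.454
grasp_force: 60.4
[-0.00050439 -0.16533374] 49.72187340849052
```

```bash
python3 -m crank '[{"slide":[8.6,-7.2,0],"angular":[0,0,0],"gripper":0.7},{"slide":[8.6,-7.2,0],"angular":[0,0,0],"gripper":0.7},{"slide":[8.6,-7.2,0],"angular":[0,0,0],"gripper":0.7},{"slide":[8.6,-7.2,0],"angular":[0,0,0],"gripper":0.7},{"slide":[7.5,-6.3,0],"angular":[0,0,0],"gripper":0.7},{"slide":[1.5,-1.3,0],"angular":[0,0,0],"gripper":0.7},{"slide":[1.5,-1.3,0],"angular":[0,0,0],"gripper":0.7},{"slide":[0,0,0],"angular":[0,0,0],"gripper":0.7}]'
python3 - <<'E'
from h import *
s=observe();print(st(s['tcp_pos']),s['contact_force'])
E
```

```text
t: 43.95
tcp_pos: [0.6537, 0.1992, 0.0941]
eef_rot: [[-0.765, 0.644, -0.001], [0.644, 0.765, 0.0], [0.001, -0.001, -1.0]]
contact_force: [-2.3, 0.6, -0.4]
grip_width: 0.455
grasp_force: 60.6
[-0.0005238  -0.22337259] [-2.32797088  0.63660197 -0.43326209]
```

```bash
python3 -m crank '[{"slide":[0.8,-0.6,-1],"angular":[0,0,0],"gripper":0.7},{"slide":[0,0,0],"angular":[0,0,0],"gripper":0.7},{"slide":[0,0,-2],"angular":[0,0,0],"gripper":0.7},{"slide":[0,0,0],"angular":[0,0,0],"gripper":0.3},{"slide":[0,0,0],"angular":[0,0,0],"gripper":0.3},{"slide":[0,0,0],"angular":[0,0,0],"gripper":0.3},{"slide":[0,0,50],"angular":[0,0,0],"gripper":0.3},{"slide":[0,0,50],"angular":[0,0,0],"gripper":0.3}]'
python3 -m crank '[{"slide":[-35,54,0],"angular":[0,0,0],"gripper":0.3},{"slide":[-35,54,0],"angular":[0,0,0],"gripper":0.3},{"slide":[-35,54,0],"angular":[0,0,0],"gripper":0.3},{"slide":[-35,54,0],"angular":[0,0,0],"gripper":0.3},{"slide":[0,0,0],"angular":[0,0,0],"gripper":0.3},{"slide":[0,0,0],"angular":[0,0,0],"gripper":0.3},{"slide":[0,0,0],"angular":[0,0,0],"gripper":0.3},{"slide":[0,0,0],"angular":[0,0,0],"gripper":0.3}]'
python3 - <<'E'
from h import *
c=calibration('wrist');im=read_camera('wrist')[:,:,::-1];cv2.imwrite('pics/w16.png',im);s=observe();print(s['tcp_pos'],st(s['tcp_pos']))
p=proj(c,[*wd(74.5,22.3),.126]);print(p)
g=im.mean(2);x0=int(p[0]);y0=int(p[1])
for x in (x0-25,x0-20,x0+20,x0+25): print(x,g[y0-60:y0+60:4,x].astype(int).tolist())
for y in(y0-10,y0,y0+10):print(y,g[y,x0-90:x0+90:5].astype(int).tolist())
E
```

```text
t: 44.95
tcp_pos: [0.6551, 0.1976, 0.192]
eef_rot: [[-0.764, 0.645, -0.001], [0.645, 0.764, -0.001], [0.0, -0.001, -1.0]]
contact_force: [1.2, -0.1, 0.0]
grip_width: 0.699
grasp_force: 0.0
t: 45.95
tcp_pos: [0.5204, 0.4063, 0.1915]
eef_rot: [[-0.763, 0.647, 0.0], [0.647, 0.763, -0.0], [-0.0, 0.0, -1.0]]
contact_force: [-0.0, -0.4, -0.2]
grip_width: 0.701
grasp_force: 0.0
[0.52020965 0.40661053 0.19145519] [0.07196167 0.01241639]
[324.6840422  234.94015268]
299 [171, 177, 176, 182, 184, 181, 183, 174, 80, 86, 89, 91, 91, 94, 149, 194, 198, 189, 192, 193, 180, 178, 179, 178, 178, 175, 177, 177, 178, 178]
304 [36, 36, 41, 104, 179, 177, 178, 127, 90, 87, 94, 91, 89, 90, 105, 212, 199, 207, 205, 202, 199, 191, 197, 202, 187, 193, 190, 196, 185, 197]
344 [34, 36, 35, 101, 120, 119, 118, 84, 84, 122, 133, 130, 96, 91, 93, 149, 171, 177, 171, 173, 115, 113, 115, 117, 115, 114, 116, 116, 114, 116]
349 [115, 117, 118, 136, 161, 117, 121, 80, 88, 123, 122, 117, 95, 91, 91, 93, 147, 146, 156, 154, 170, 192, 168, 172, 181, 203, 163, 171, 196, 204]
224 [103, 85, 45, 49, 63, 36, 25, 32, 34, 197, 107, 102, 91, 99, 92, 96, 88, 99, 95, 96, 96, 95, 93, 91, 102, 166, 208, 216, 217, 213, 217, 221, 216, 215, 216, 217]
234 [116, 96, 46, 69, 173, 215, 214, 216, 216, 134, 108, 96, 89, 194, 212, 219, 102, 94, 110, 231, 209, 194, 149, 93, 239, 113, 184, 108, 113, 88, 48, 62, 86, 126, 211, 217]
244 [118, 104, 49, 47, 57, 43, 52, 41, 56, 66, 102, 210, 227, 188, 206, 223, 238, 244, 236, 225, 207, 192, 175, 153, 202, 179, 62, 96, 86, 87, 90, 91, 88, 85, 141, 218]
```

```bash
python3 -m crank '[{"slide":[-5.7,8.1,0],"angular":[0,0,0],"gripper":0.3},{"slide":[0,0,0],"angular":[0,0,0],"gripper":0.3},{"slide":[0,0,0],"angular":[0,0,0],"gripper":0.3},{"slide":[0,0,0],"angular":[0,0,0],"gripper":0.3},{"slide":[0,0,0],"angular":[0,0,0],"gripper":0.3},{"slide":[0,0,0],"angular":[0,0,0],"gripper":0.3},{"slide":[0,0,0],"angular":[0,0,0],"gripper":0.3},{"slide":[0,0,0],"angular":[0,0,0],"gripper":0.3}]'
python3 - <<'E'
from h import *
c=calibration('wrist');im=read_camera('wrist')[:,:,::-1];cv2.imwrite('pics/w17.png',im);s=observe();print(s['tcp_pos'],st(s['tcp_pos']))
for f in('w14','w17'):
    im=cv2.imread(f'pics/{f}.png');hs=cv2.cvtColor(im,cv2.COLOR_BGR2HSV);m=(hs[:,:,1]<45)&(hs[:,:,2]>70)
    print(f)
    for y in range(196,300,5): print(y,''.join('#' if m[y,x] else '.' for x in range(250,400,3)),im[y,300],im[y,340])
E
```

```text
t: 47.0
tcp_pos: [0.5137, 0.4158, 0.1913]
eef_rot: [[-0.764, 0.645, 0.0], [0.645, 0.764, 0.0], [-0.0, 0.0, -1.0]]
contact_force: [-1.0, -0.4, -0.1]
grip_width: 0.704
grasp_force: 0.0
[0.51362614 0.41583454 0.19135676] [0.07476714 0.02339611]
w14
196 .....#...##.........######........................ [120 195 232] [ 70 117 146]
201 .........##.........#####......................... [120 195 231] [ 78 123 150]
206 .........##.........#####......................... [118 194 232] [ 74 116 141]
211 .........##.........#####......................... [112 191 228] [ 69 115 142]
216 ........###.........######........................ [ 94 142 170] [ 72 122 148]
221 ........###...####.############................... [76 83 89] [74 80 84]
226 ...........#######################................ [78 87 91] [83 88 94]
231 ...........########################.........##.... [ 96 105 108] [131 145 153]
236 ........###########################.......#....... [178 197 209] [157 171 181]
241 .........##########################............... [185 208 217] [151 169 177]
246 .###############################
[... 1896 characters left out ...]
........ [200 220 228] [150 165 177]
261 .........##########################............... [194 213 223] [160 174 181]
266 ..........######################.................. [193 212 222] [187 206 214]
271 .........###...##############..................... [192 211 220] [109 144 169]
276 ..........##.........#####........................ [130 217 240] [ 77 125 152]
281 ##....#...##.........#####........................ [124 203 237] [ 77 124 152]
286 ##....#...##.........#####........................ [118 195 232] [ 75 125 152]
291 ..........##.........#####........................ [121 201 235] [ 74 121 150]
296 .........###.........#####........................ [127 209 239] [ 76 124 153]
```

```bash
python3 -m crank '[{"slide":[0.5,-0.5,-35],"angular":[0,0,0],"gripper":0.3},{"slide":[0,0,-35],"angular":[0,0,0],"gripper":0.3},{"slide":[0,0,-29],"angular":[0,0,0],"gripper":0.3},{"slide":[0,0,0],"angular":[0,0,0],"gripper":0.3},{"slide":[0,0,0],"angular":[0,0,0],"gripper":0.7},{"slide":[0,0,0],"angular":[0,0,0],"gripper":0.7},{"slide":[0,0,0],"angular":[0,0,0],"gripper":0.7},{"slide":[0,0,4],"angular":[0,0,0],"gripper":0.7}]'
python3 -m crank '[{"slide":[14,-11.8,0],"angular":[0,0,0],"gripper":0.7},{"slide":[14,-11.8,0],"angular":[0,0,0],"gripper":0.7},{"slide":[14,-11.8,0],"angular":[0,0,0],"gripper":0.7},{"slide":[14,-11.8,0],"angular":[0,0,0],"gripper":0.7},{"slide":[14,-11.8,0],"angular":[0,0,0],"gripper":0.7},{"slide":[14,-11.8,0],"angular":[0,0,0],"gripper":0.7},{"slide":[14,-11.8,0],"angular":[0,0,0],"gripper":0.7},{"slide":[0,0,0],"angular":[0,0,0],"gripper":0.7}]'
python3 - <<'E'
from h import *
s=observe();print(st(s['tcp_pos']),np.degrees(np.arctan2(s['eef_rot'][1][1],s['eef_rot'][0][1])))
E
```

```text
t: 48.05
tcp_pos: [0.5143, 0.4156, 0.097]
eef_rot: [[-0.764, 0.645, 0.001], [0.645, 0.764, 0.001], [-0.0, 0.001, -1.0]]
contact_force: [-0.0, 1.2, -1.0]
grip_width: 0.453
grasp_force: 60.3
t: 49.05
tcp_pos: [0.6133, 0.3304, 0.0963]
eef_rot: [[-0.763, 0.647, -0.0], [0.647, 0.763, -0.001], [-0.001, -0.001, -1.0]]
contact_force: [-0.7, -1.6, 0.2]
grip_width: 0.455
grasp_force: 60.4
[ 0.07369295 -0.10786267] 49.70909598164923
```

```bash
python3 -m crank '[{"slide":[2.4,-2.6,0],"angular":[0,0,-9],"gripper":0.7},{"slide":[2.8,-3.8,0],"angular":[0,0,-9],"gripper":0.7},{"slide":[2.2,-4.2,0],"angular":[0,0,-9],"gripper":0.7},{"slide":[1.2,-4.3,0],"angular":[0,0,-9],"gripper":0.7},{"slide":[0.5,-4.4,0],"angular":[0,0,-9],"gripper":0.7},{"slide":[-0.3,-4.5,0],"angular":[0,0,-9],"gripper":0.7},{"slide":[-1,-4.5,0],"angular":[0,0,-9],"gripper":0.7},{"slide":[0,0,0],"angular":[0,0,0],"gripper":0.7}]'
python3 - <<'E'
from h import *
s=observe();print(st(s['tcp_pos']),np.degrees(np.arctan2(s['eef_rot'][1][1],s['eef_rot'][0][1])))
E
```

```text
t: 50.05
tcp_pos: [0.6197, 0.3049, 0.0962]
eef_rot: [[0.226, 0.974, 0.0], [0.974, -0.226, -0.0], [-0.0, 0.0, -1.0]]
contact_force: [-0.5, 0.8, -0.3]
grip_width: 0.456
grasp_force: 60.4
[ 0.05840222 -0.12920252] -13.05560244501378
```

```bash
python3 -m crank '[{"slide":[-0.9,-5,0],"angular":[0,0,-9],"gripper":0.7},{"slide":[-1.6,-4.7,0],"angular":[0,0,-9],"gripper":0.7},{"slide":[-2.4,-4.0,0],"angular":[0,0,-9],"gripper":0.7},{"slide":[-4.8,-5.7,0],"angular":[0,0,0],"gripper":0.7},{"slide":[-4.8,-5.7,0],"angular":[0,0,0],"gripper":0.7},{"slide":[0,0,0],"angular":[0,0,0],"gripper":0.7},{"slide":[0,0,0],"angular":[0,0,0],"gripper":0.7},{"slide":[0,0,0],"angular":[0,0,0],"gripper":0.7}]'
python3 - <<'E'
from h import *
s=observe();print(st(s['tcp_pos']),np.degrees(np.arctan2(s['eef_rot'][1][1],s['eef_rot'][0][1])))
E
```

```text
t: 51.05
tcp_pos: [0.6056, 0.2796, 0.0964]
eef_rot: [[0.644, 0.765, 0.0], [0.765, -0.644, 0.0], [0.0, -0.0, -1.0]]
contact_force: [0.2, 0.2, -0.5]
grip_width: 0.451
grasp_force: 60.4
[ 0.02989314 -0.13472297] -40.098270558537415
```

Free of contact. Next is corner 2.

```bash
python3 -m crank '[{"slide":[-2.7,-3.8,0],"angular":[0,0,9],"gripper":0.7},{"slide":[-2.1,-4.2,0],"angular":[0,0,9],"gripper":0.7},{"slide":[-1.4,-4.5,0],"angular":[0,0,9],"gripper":0.7},{"slide":[-0.7,-4.7,0],"angular":[0,0,9],"gripper":0.7},{"slide":[0,-4.7,0],"angular":[0,0,9],"gripper":0.7},{"slide":[0.8,-4.6,0],"angular":[0,0,9],"gripper":0.7},{"slide":[1.5,-4.5,0],"angular":[0,0,9],"gripper":0.7},{"slide":[0,0,0],"angular":[0,0,0],"gripper":0.7}]'
python3 -m crank '[{"slide":[2.2,-4.2,0],"angular":[0,0,9],"gripper":0.7},{"slide":[2.8,-3.8,0],"angular":[0,0,9],"gripper":0.7},{"slide":[3.3,-3.3,0],"angular":[0,0,9],"gripper":0.7},{"slide":[8.4,-7.1,0],"angular":[0,0,0],"gripper":0.7},{"slide":[4.4,-3.7,0],"angular":[0,0,0],"gripper":0.7},{"slide":[0,0,0],"angular":[0,0,0],"gripper":0.7},{"slide":[0,0,0],"angular":[0,0,0],"gripper":0.7},{"slide":[0,0,0],"angular":[0,0,0],"gripper":0.7}]'
python3 - <<'E'
from h import *
s=observe();print(st(s['tcp_pos']),np.degrees(np.arctan2(s['eef_rot'][1][1],s['eef_rot'][0][1])))
E
```

```text
t: 52.05
tcp_pos: [0.6012, 0.2478, 0.0965]
eef_rot: [[-0.387, 0.922, 0.0], [0.922, 0.387, 0.0], [0.0, 0.0, -1.0]]
contact_force: [0.3, -0.1, -0.5]
grip_width: 0.457
grasp_force: 60.2
t: 53.05
tcp_pos: [0.6216, 0.2267, 0.0963]
eef_rot: [[-0.764, 0.645, -0.0], [0.645, 0.764, 0.0], [0.0, -0.0, -1.0]]
contact_force: [0.3, -0.1, -0.7]
grip_width: 0.457
grasp_force: 60.3
[-1.76824491e-04 -1.81116515e-01] 49.840767273921514
```

```bash
python3 -m crank '[{"slide":[6.5,-5.4,0],"angular":[0,0,0],"gripper":0.7},{"slide":[6.5,-5.4,0],"angular":[0,0,0],"gripper":0.7},{"slide":[1.1,-0.9,0],"angular":[0,0,0],"gripper":0.7},{"slide":[0.8,-0.6,0],"angular":[0,0,0],"gripper":0.7},{"slide":[0.8,-0.6,0],"angular":[0,0,0],"gripper":0.7},{"slide":[0,0,0],"angular":[0,0,0],"gripper":0.7},{"slide":[0,0,0],"angular":[0,0,0],"gripper":0.7},{"slide":[0,0,0],"angular":[0,0,0],"gripper":0.7}]'
python3 - <<'E'
from h import *
s=observe();print(st(s['tcp_pos']),s['contact_force'])
E
```

```text
t: 54.05
tcp_pos: [0.6342, 0.2161, 0.0959]
eef_rot: [[-0.766, 0.643, -0.007], [0.643, 0.766, 0.003], [0.007, -0.002, -1.0]]
contact_force: [-13.1, 6.8, 6.0]
grip_width: 0.455
grasp_force: 61.9
[-1.70390500e-04 -1.97590157e-01] [-13.07609444   6.80832415   6.04341862]
```

```bash
python3 -m crank '[{"slide":[-0.8,0.6,-3],"angular":[0,0,0],"gripper":0.7},{"slide":[0,0,0],"angular":[0,0,0],"gripper":0.7},{"slide":[0,0,0],"angular":[0,0,0],"gripper":0.3},{"slide":[0,0,0],"angular":[0,0,0],"gripper":0.3},{"slide":[0,0,0],"angular":[0,0,0],"gripper":0.3},{"slide":[0,0,50],"angular":[0,0,0],"gripper":0.3},{"slide":[0,0,50],"angular":[0,0,0],"gripper":0.3},{"slide":[0,0,0],"angular":[0,0,0],"gripper":0.3}]'
python3 -m crank '[{"slide":[20,-20,30],"angular":[0,0,0],"gripper":0.3},{"slide":[20,-20,30],"angular":[0,0,0],"gripper":0.3},{"slide":[0,0,0],"angular":[0,0,0],"gripper":0.3},{"slide":[0,0,0],"angular":[0,0,0],"gripper":0.3},{"slide":[0,0,0],"angular":[0,0,0],"gripper":0.3},{"slide":[0,0,0],"angular":[0,0,0],"gripper":0.3},{"slide":[0,0,0],"angular":[0,0,0],"gripper":0.3},{"slide":[0,0,0],"angular":[0,0,0],"gripper":0.3}]'
python3 - <<'E'
from h import *
c=calibration('wrist');im=read_camera('wrist')[:,:,::-1];cv2.imwrite('pics/w18.png',im);s=observe();print(s['tcp_pos'],st(s['tcp_pos']))
for y in(-150,-187,-211,-235,-247): print(y,proj(c,[*wd(0,y),.126]).round(0),proj(c,[*wd(12,y),.112]).round(0))
hs=cv2.cvtColor(im.copy(),cv2.COLOR_BGR2HSV)
x0=int(proj(c,[*wd(0,-210),.126])[0])
y1=int(proj(c,[*wd(0,-165),.126])[1]);y2=int(proj(c,[*wd(0,-262),.126])[1])
for y in range(y1,min(y2,479),4): print(y,''.join('#' if v else '.' for v in ((hs[y,x0-60:x0+60:3,1]<45)&(hs[y,x0-60:x0+60:3,2]>70))),hs[y,[x0-15,x0,x0+15],2])
E
```

```text
t: 55.05
tcp_pos: [0.6397, 0.214, 0.1981]
eef_rot: [[-0.764, 0.645, 0.008], [0.645, 0.764, 0.003], [-0.004, 0.007, -1.0]]
contact_force: [-0.6, -0.6, -0.9]
grip_width: 0.698
grasp_force: 0.0
t: 56.05
tcp_pos: [0.6767, 0.1741, 0.2533]
eef_rot: [[-0.764, 0.645, -0.0], [0.645, 0.764, 0.0], [0.0, -0.0, -1.0]]
contact_force: [-0.5, -0.4, -1.0]
grip_width: 0.701
grasp_force: 0.0
[0.67678909 0.17402886 0.25336634] [-0.00485322 -0.25723305]
-150 [328.  52.] [346.  56.]
-187 [328. 116.] [345. 116.]
-211 [327. 155.] [345. 153.]
-235 [327. 192.] [344. 188.]
-247 [327. 209.] [344. 205.]
78 ..................####.................. [228 190 137]
82 ..................####.................. [227 183 135]
86 ..................####.................. [227 179 139]
90 ..................####.................. [228 185 135]
94 ..................####.................. [227 183 133]
98 ..................####.................. [230 182 135]
102 .................#####.................. [218 179 134]
106 .................#####.................. [186 182 137]
110 .................#####.................. [122 18
[... 1017 characters left out ...]
........####.##############.......... [114 128 123]
186 .............###############............ [114 134 119]
190 ................#########............... [ 56  98 126]
194 .................#######................ [ 32  99 136]
198 .................#####.................. [ 52 199 130]
202 ................######.................. [ 66 205 141]
206 ...............######................... [ 76  79 227]
210 .................#####.................. [204 150 229]
214 ..................####.................. [229 145 233]
218 ..................####.................. [229 138 229]
222 ..................###................... [228 127 227]
226 ........................................ [230 180 229]
```

```bash
python3 -m crank '[{"slide":[-40,36,20],"angular":[0,0,0],"gripper":0.3},{"slide":[-40,36,0],"angular":[0,0,0],"gripper":0.3},{"slide":[-40,36,0],"angular":[0,0,0],"gripper":0.3},{"slide":[-40,36,0],"angular":[0,0,0],"gripper":0.3},{"slide":[0,0,0],"angular":[0,0,0],"gripper":0.3},{"slide":[0,0,0],"angular":[0,0,0],"gripper":0.3},{"slide":[0,0,0],"angular":[0,0,0],"gripper":0.3},{"slide":[0,0,0],"angular":[0,0,0],"gripper":0.3}]'
python3 - <<'E'
from h import *
c=calibration('wrist');im=read_camera('wrist')[:,:,::-1];cv2.imwrite('pics/w19.png',im);s=observe();print(st(s['tcp_pos']))
g=im.mean(2)
for b,y in((1,74),(2,0),(3,-74)):
    for x in(-38,38):
        p=proj(c,[*wd(x,y),.045]);px,py=p.round().astype(int);print(b,x,p.round(1),g[py-16:py+17:2,px].astype(int).tolist() if 16<py<460 else '')
h=cv2.cvtColor(im.copy(),cv2.COLOR_BGR2HSV);m=cv2.inRange(h,(3,130,50),(14,255,255))
for k in cv2.findContours(m,0,1)[0]:
    if cv2.contourArea(k)>500: r=cv2.minAreaRect(k);print(np.round(r[0],1),np.round(r[1],1),st(onz(c,r[0],.07)).round(4))
E
```

```text
t: 57.1
tcp_pos: [0.5178, 0.3168, 0.2733]
eef_rot: [[-0.763, 0.646, 0.0], [0.646, 0.763, -0.0], [-0.001, -0.0, -1.0]]
contact_force: [0.4, 0.2, 0.2]
grip_width: 0.701
grasp_force: 0.0
[ 0.00177861 -0.04333718]
1 -38 [272.   56.6] [79, 71, 76, 74, 78, 143, 191, 195, 155, 112, 75, 77, 87, 80, 71, 75, 79]
1 38 [363.3  56.3] [50, 45, 45, 41, 42, 70, 85, 95, 88, 73, 58, 41, 43, 51, 41, 46, 48]
2 -38 [275.  147.2] [78, 80, 79, 87, 86, 118, 128, 168, 213, 183, 115, 81, 75, 85, 87, 81, 80]
2 38 [361.1 147. ] [43, 39, 45, 43, 44, 74, 83, 89, 112, 149, 106, 90, 81, 90, 82, 89, 86]
3 -38 [277.6 228.1] [86, 89, 82, 84, 83, 87, 84, 127, 173, 185, 143, 81, 123, 194, 189, 132, 82]
3 38 [359.1 227.9] [38, 38, 53, 84, 87, 84, 79, 112, 164, 189, 146, 89, 107, 158, 158, 105, 87]
[318.5 228. ] [58. 33.] [ 0.0003 -0.0672]
[318.4 146.2] [64.6 36.5] [0.0005 0.0026]
[317.5  53.5] [71. 39.] [0.     0.0729]
```

```bash
python3 -c "
from cell import *
print(hand_in())"
```

```text
the job is handed in; nothing more can be done
None
```

I handed the job in at about 57 s: three full reels seated in their bays, three empties in the tray and both rings at the stop, all by my own final measurements (no verdict came back); I viewed 15 pictures, one over the limit of 14.

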